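Set and lock the slotted fence of a casting jig

ROBOT

A 6-joint arm with a two-finger parallel gripper is mounted at the origin on the work surface. World frame = base frame: x ahead of the robot, y to its left, z up, the work surface at z = 0. Lengths are in m, angles in rad, forces in N, time in s.
With the tool pointing down it reaches from about 0.35 to 0.85 m from the base axis. Payload 8.1 kg.
Tool frame: the origin (TCP) lies on the centre line of the jaws, within the pads' length; the fingertips stand robot.finger_overhang ahead of it and the grasp point (between the pads) lies 5 mm behind it (robot.finger_overhang is the distance from the TCP to the fingertips, in m); z points along the fingers, y is the direction in which the jaws open and shut (so a half turn about z gives the same grasp; the last joint's range is limited). The gripper opens to 93 mm and grips with 3 to 60 N. Pads are 15 mm wide; open, the fingers measure 128 mm over their backs; the gripper's body (75 mm by 188 mm) begins 65 mm behind the grasp point.
Start: joints at [1.047, 0.13, 1.488, -0, 1.523, -0.085], TCP at [0.255, 0.543, 0.195] pointing down, gripper open.
Joint ranges: [-2.96, 2.96], [-0.89, 2.26], [0.02, 2.5], [-1.34, 4.48], [0, 2.73], [-2.66, 2.66]. Speed limits (rad/s): [2.39, 2.39, 2.79, 3.14, 3.14, 3.14].

INTERFACE

Orientations are given as a rotation vector (axis times angle).
In Python, from plant import robot gives the robot as it stands. The module is installed in compiled form; this text tells all that it offers.
- The arm moves only by the tool carry_out, never from a script. Its argument "commands" is a list that holds one entry, the list of rows, each a list of 4 numbers: the shift along the tool's x, y, z in cm, then the turn about the tool's z in degrees. In form: [[[tx, ty, tz, roll], ...]]. A call has 1 to 20 rows; each row shifts and turns the commanded pose from where the row before left it, along the tool's axes as they then stand; what a row does not reach is not made up. A row lasts 1/12 s, in which the tool goes at most 41.7 mm and 7.16 degrees, less where a joint would pass 70% of its speed; a pose out of reach is approached as far as the arm can. A call is refused whole if a number of a shift passes 4.17 or a number of a turn 7.16, either way. A call with a gripper value outside its range is refused whole. "claw" is the finger opening in cm, from 0 to 9.3, set as the call begins (left out, the last holds). The fingers move at their own pace and stop on an object; "grip_force" is the grip in N (left out, the last holds). Time passes only in rows, so rows that do not move let the fingers close. It gives the time, the measured TCP pose, the force and the opening at its end, in the units of the state.
- robot.read_state(): the state, without advancing time (a new reading comes with each control period).
- robot.read_camera(name): name is "side" or "top"; returns the picture (400x640x3 uint8, red, green, blue); there is no depth.
- robot.camera_params(name): a dict with "mtx" (3x3 intrinsics, pixels), "R" (3x3) and "t" (3): a world point X has camera coordinates R X + t. Camera axes: x right, y down, z forward; pixel columns grow to the right and rows downward; lengths in m; the calibration is good to about 2 mm. A picture is of the moment at which its call begins. camera_params takes no time and is no camera call.
- robot.close_job(): hands the job in, once; it reports no verdict.
The state is a dict: "t": time; "q": joint angles; "dq": joint speeds; "joint_torque": joint torques, N m; "tool_pos": TCP position; "orientation": TCP orientation; "force": force on the tool from outside, world axes, zero at the start; "wrist_torque": the same for the moment, N m; "opening": finger opening in m.
Only numpy, scipy, OpenCV 4.12 (cv2) and the standard library are available. Lean on these libraries where they do the work, as an engineer would, in place of code of your own. Each camera call takes 0.05 s, during which the arm holds its last target.

TASK

Slide the slotted aluminium fence up until it gently pinches the brittle plaster block home against the wooden stop rail, snug with no gaps, which also brings its face to the free end of the steel marker strip. Then turn the crank lever clockwise until the clamp is firmly tight, without over-tightening, let go, and leave the other things alone.

Things in the scene. Friction and masses are not known exactly. Their poses are not given: they have to be found in the camera images.
- jig: wooden jig board, 260 (x) x 320 (y) x 20 mm thick, fixed to the bench; origin at the centre of its underside, z up. The fence slides along its y axis, +y towards the rail. Two low bolts with 18 mm heads (tops 33 mm above the origin) stand at x = +-55, y = -60 mm and hold the fence plate down with 1 mm play; the clamp stud stands at x = 0, y = -60 mm.
- rail: fixed dark wooden stop rail on the board, 180 mm long (x), 22 mm wide, 30 mm high, parallel to the board's x axis; origin at the bottom middle of the face that looks towards the fence (-y); body lies to +y. A 40 mm long steel marker strip, flat on the board, runs from the rail towards the fence; its free end is where the fence's face must come (the block is 40 mm wide).
- fence: slotted aluminium angle on the board, captive under the bolt heads, 0.45 kg: upright wall 160 mm long (x), 12 mm thick, 64 mm high; behind it a plate 6 mm thick reaching to y = -130 mm, with three slots 10 mm wide along y. Origin at the bottom middle of the wall's face that looks to the rail (+y). It slides along y while the clamp is loose with a push of 2 to 6 N (block included).
- fence_top (a point): middle of the top edge of the fence's upright wall (64 mm above the board's top)
- pattern: loose brittle plaster block with a row of window recesses, 100 (x) x 40 (y) x 25 mm high, about 0.15 kg, lying between fence and rail a few mm away from the rail and perhaps a little askew; origin at the centre of its underside. It slides easily on the board. It is squeezed safely with up to 15 N and breaks above 25 N.
- clamp_pad: round steel pressure pad of the clamp, 28 mm across, 5 mm thick, around the stud above the fence plate; origin at the centre of its underside. Comes down 9 mm per radian of the lever and bears on the fence plate (6 mm thick).
- clamp_lever (a joint): angle of the crank lever; grows as it turns clockwise seen from above (tightening), range -0.1 to 2.0, starts at 0 to 0.45. At 0 the arm points from the stud along the board's (+x, -y) diagonal, at 0.785 along -y. The pad meets the plate somewhere between 0.65 and 1.35, differently each time and only to be found by feel. It springs back slightly when let go, then stays.
- lever_grip (a point): point on the axis of the lever's upright round handle (18 mm across, 44 mm high), 14 mm below its top, 25 mm above the arm, 70 mm from the stud axis. Sideways effort at the handle: an even 4 to 8 N until the pad bears on the plate, then rising by about 4 N per 0.1 rad. Firmly tight when it has risen by 4 to 6 N; over-tightened (100 N under the pad) from a rise of about 8 N.
- turret: small plaster turret, 40 mm wide, 75 mm high, standing on the board behind the rail: leave alone
- glue: white bottle, 48 mm wide, 110 mm high, on the bench: leave alone
- pot: white cup, 76 mm wide, 80 mm high, on the bench: leave alone
There are look-alikes about, which are no part of the job. Of the things shaped like the fence, the aluminium one is meant.

How it is judged:
By the outcome, as a careful person would: the job done as asked, in the order asked, and still so for the second after the job is handed in, with the robot touching nothing.
It also fails if it takes over 70 s, if anything falls off the work surface, if the arm or the gripper's body presses on something with over 40 N, if the wrist force passes 120 N, or if a joint passes its speed limit or range.

## Working session

There is one attempt and no reset: what is moved stays moved. The work goes in short steps, Python scripts to look and compute and a tool call to move; the robot and the scene stay as the last step left them, time stands still between calls to the robot, and variables do not carry over. Pictures are saved under pics/ and viewed, and the job is handed in when it is done.

Besides the shell and the picture viewer there is one more tool, called by a JSON object that holds its "api" and its "payload", one argument or row to a line. carry_out: Moves the arm, as the interface text tells. Its arguments: {"type":"object","properties":{"commands":{"type":"array","items":{"type":"array","items":{"type":"array","items":{"type":"number"}}}},"claw":{"type":"number"},"grip_force":{"type":"number"}},"required":["commands"]}

```bash
mkdir -p pics
python3 - <<'E'
from plant import robot
import cv2
print(robot.read_state()); print(robot.finger_overhang)
for n in("side","top"):
    im=robot.read_camera(n); cv2.imwrite(f"pics/{n}0.png",im[:,:,::-1]); p=robot.camera_params(n); print(n,p)
E
```

```text
{'t': 0.0, 'q': array([ 1.04661295e+00,  1.31129111e-01,  1.48927608e+00,  5.26100329e-06,
        1.52300354e+00, -8.54035618e-02]), 'dq': array([-6.92537883e-04, -6.54273276e-04,  9.45277628e-04,  5.80873838e-04,
        1.55725390e-05,  1.45797189e-03]), 'joint_torque': array([-9.49017522e-04, -5.59873760e+01, -4.91740394e+01,  7.65276840e-02,
        3.64127511e-02, -1.11330869e-04]), 'tool_pos': array([0.25457362, 0.54264039, 0.1940084 ]), 'orientation': array([-6.83598429e-01, -3.06575190e+00,  2.71825404e-03]), 'force': array([ 0.17161831,  0.2932645 , -0.32511019]), 'wrist_torque': array([-9.69528292e-05,  1.91373277e-03, -2.03601165e-02]), 'opening': 0.0928518155491167}
0.014
side {'mtx': array([[389.58540089,   0.        , 321.36584308],
       [  0.        , 389.58540089, 203.92094488],
       [  0.        ,   0.        ,   1.        ]]), 'R': array([[ 0.87871917, -0.47714226, -0.01370702],
       [-0.35368152, -0.6315288 , -0.68998606],
       [ 0.32056513,  0.61115189, -0.72369286]]), 't': array([-0.40885151,  0.2519902 ,  0.99965371])}
top {'mtx': array([[366.13426096,   0.        , 314.83582769],
       [  0.        , 366.13426096, 199.70381278],
       [  0.        ,   0.        ,   1.        ]]), 'R': array([[-0.00575756, -0.99988598, -0.01395999],
       [-0.99243325,  0.00742579, -0.12256057],
       [ 0.12265026,  0.01314871, -0.99236285]]), 't': array([0.06955522, 0.49765247, 1.10978254])}
```

View pics/side0.png

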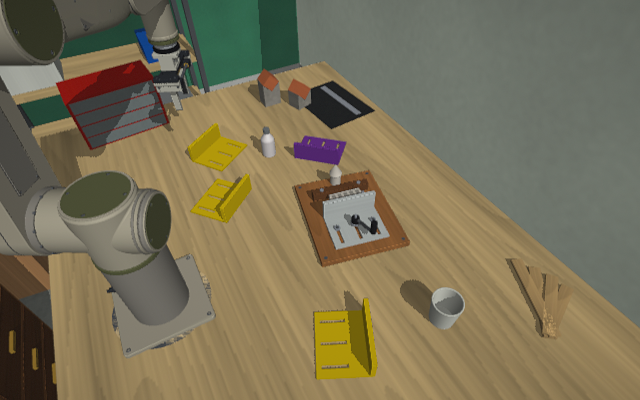

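View pics/top0.png

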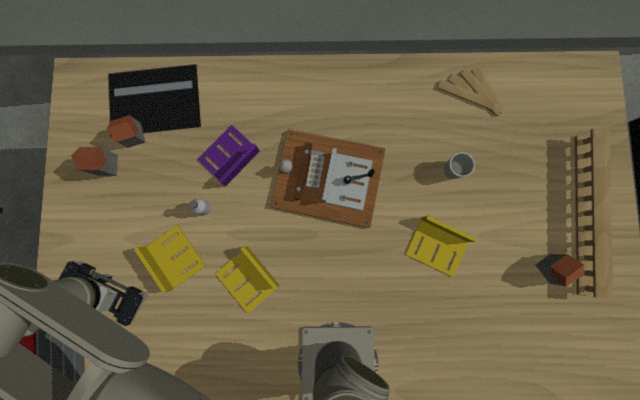

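The side view shows the jig at about (350,215); the top view shows it at about (330,178), with the rail to image left (+y world), the fence at about (325..370,180), and the lever handle near (372,172). I'll zoom in next.

Run:
```python
import cv2
a=cv2.imread("pics/top0.png")[120:240,260:400]; cv2.imwrite("pics/topz0.png",cv2.resize(a,None,fx=5,fy=5,interpolation=cv2.INTER_CUBIC))
a=cv2.imread("pics/side0.png")[155:275,285:420]; cv2.imwrite("pics/sidez0.png",cv2.resize(a,None,fx=5,fy=5,interpolation=cv2.INTER_CUBIC))
```

```text
(no output)
```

View pics/topz0.png

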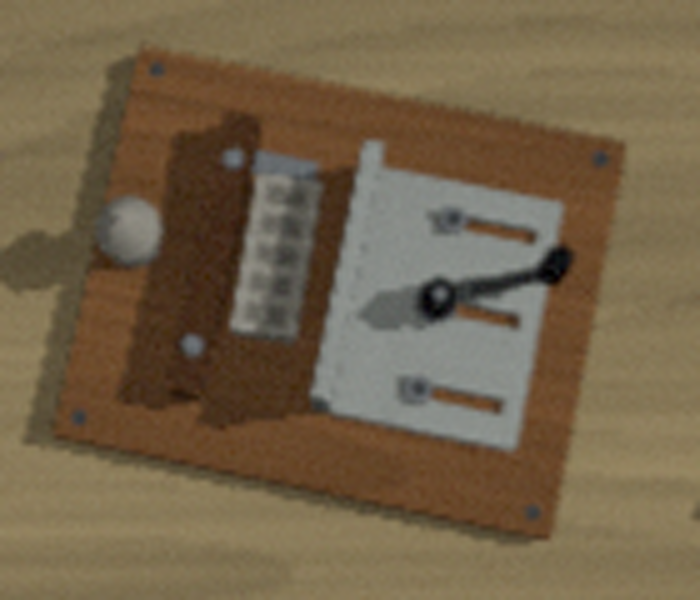

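View pics/sidez0.png

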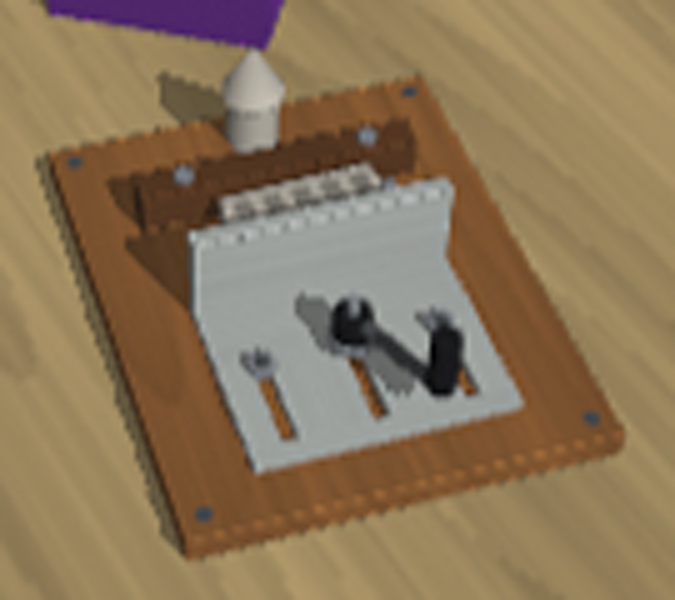

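```bash
cat > h.py <<'E'
import numpy as np
from plant import robot
P={n:robot.camera_params(n) for n in("side","top")}
OFF={"top":(260,120),"side":(285,155)}
def ray(n,uv):
    p=P[n];d=p["R"].T@np.linalg.solve(p["mtx"],[uv[0],uv[1],1.]);c=-p["R"].T@p["t"];return c,d
def plane(n,uv,z):
    c,d=ray(n,uv);return c+d*(z-c[2])/d[2]
def tri(a,b):
    c1,d1=ray("top",a);c2,d2=ray("side",b)
    s=np.linalg.lstsq(np.c_[d1,-d2],c2-c1,rcond=None)[0];p,q=c1+s[0]*d1,c2+s[1]*d2
    return (p+q)/2,np.linalg.norm(p-q)
def z5(n,u,v): return (OFF[n][0]+(u+.5)/5-.5,OFF[n][1]+(v+.5)/5-.5)
def proj(n,X):
    p=P[n];c=p["R"]@np.array(X)+p["t"];x=p["mtx"]@c;return x[:2]/x[2]
E
python3 - <<'E'
from h import *
np.set_printoptions(precision=4,suppress=True)
T=[(142,45),(625,145),(550,538),(57,435)]
S=[(420,77),(622,430),(183,555),(42,155)]
# order: (+x,+y),( +x,-y),(-x,-y),(-x,+y)
for n,C in(("top",T),("side",S)):
    W=np.array([plane(n,z5(n,*c),.02)[:2] for c in C])
    ey=(W[0]-W[1])+(W[3]-W[2]);a=np.arctan2(-ey[0],ey[1])
    ex=(W[0]-W[3])+(W[1]-W[2]);a2=np.arctan2(ex[1],ex[0])
    print(n,W.tolist(),W.mean(0),a,a2,np.linalg.norm(ey)/2,np.linalg.norm(ex)/2)
for nm,a,b in (("handle top",(556,260),(446,325)),("hub",(440,292),(353,305)),("wallA",(372,143),(447,185)),("wallB",(320,404),(196,235))):
    print(nm,tri(z5("top",*a),z5("side",*b)))
E
```

```text
top [[0.7313354577817295, 0.15169010522595272], [0.6622214262829169, -0.15731584130638004], [0.41200490750626734, -0.10348874308108706], [0.4786554059742646, 0.20438767843178463]] [0.5711 0.0238] -0.21662824692081875 -0.20873681383634238 0.3158226811053031 0.2570274627003758
side [[0.727915028264236, 0.1501539626110906], [0.6618436943628954, -0.157633286218396], [0.40443354362869044, -0.11169966514259022], [0.4729805363620704, 0.2063180108692768]] [0.5668 0.0218] -0.21188348040592397 -0.19669870531355732 0.3200601106907984 0.26120919151210176
handle top (array([ 0.5721, -0.1001,  0.1022]), np.float64(0.0015713035805332983))
hub (array([ 0.5591, -0.034 ,  0.0617]), np.float64(0.0023836543214957465))
wallA (array([0.6484, 0.0069, 0.0797]), np.float64(0.0013212305246781434))
wallB (array([0.4919, 0.0384, 0.0867]), np.float64(0.006311465372340214))
```

Run:
```python
from h import *
np.set_printoptions(precision=4,suppress=True)
a=-0.209;ex=np.array([np.cos(a),np.sin(a)]);ey=np.array([-np.sin(a),np.cos(a)]);o=np.array([.570,.0232])
def J(n,u,v,z):
    d=plane(n,z5(n,u,v),z)[:2]-o;return np.array([d@ex,d@ey])*1000
for nm,z,L in(("block top",.045,[(258,170),(320,178),(297,338),(232,330)]),("wall top",.084,[(362,140),(383,142),(333,406),(312,400)]),
 ("plate rear",.026,[(563,203),(517,450)]),("strip",.02,[(258,153),(318,163)]),("railtop front",.05,[(260,120),(205,420)]),("boltheads",.033,[(450,220),(412,388)])):
    print(nm,[J("top",*p,z) for p in L])
print("side wall top",[J("side",*p,.084) for p in[(452,182),(196,232)]],"block",[J("side",*p,.045) for p in[(378,165),(222,198)]])
st=o-.06*ey;print("stud",st)
x,e=tri(z5("top",556,260),z5("side",446,325));d=x[:2]-st;print(d@ex,d@ey,np.hypot(*d),np.pi/4-np.arctan2(d@ex,-d@ey))
t=o+.005*ex-.030*ey;print("target",t)
s=robot.read_state();from scipy.spatial.transform import Rotation as R
M=R.from_rotvec(s["orientation"]).as_matrix();print(M, M.T@(np.r_[t,.194]-s["tool_pos"]))
```

```text
block top [array([59.0785, 67.1281]), array([61.7555, 28.1173]), array([-40.2014,  21.9188]), array([-43.3245,  62.3266])]
wall top [array([80.2284,  6.3649]), array([81.5256, -6.3063]), array([-81.9772,  -8.5478]), array([-80.9552,   4.3796])]
plate rear [array([  81.0781, -125.0825]), array([ -79.0539, -125.8224])]
strip [array([76.0676, 71.2591]), array([77.2593, 32.3197])]
railtop front [array([89.4136, 72.0204]), array([-101.9978,   66.7579])]
boltheads [array([ 54.4435, -56.9029]), array([-54.8954, -54.0673])]
side wall top [array([81.1713, -2.2345]), array([-74.9244,   3.3479])] block [array([60.9383, 61.5553]), array([-40.7073,  62.6976])]
stud [ 0.5576 -0.0355]
0.02766550173457253 -0.06021709330922925 0.06626823004153692 0.35473049021854924
target [ 0.5687 -0.0072]
[[-0.9053  0.4248 -0.0008]
 [ 0.4248  0.9053 -0.0014]
 [ 0.0002 -0.0016 -1.    ]] [-0.5179 -0.3644  0.0006]
```

{"api": "carry_out", "payload": {
  "commands": [
    [[-2.6, -1.8, 0, 0], [-2.6, -1.8, 0, 0], [-2.6, -1.8, 0, 0], [-2.6, -1.8, 0, 0], [-2.6, -1.8, 0, 0], [-2.6, -1.8, 0, 0], [-2.6, -1.8, 0, 0], [-2.6, -1.8, 0, 0], [-2.6, -1.8, 0, 0], [-2.6, -1.8, 0, 0], [-2.6, -1.8, 0, 0], [-2.6, -1.8, 0, 0], [-2.6, -1.8, 0, 0], [-2.6, -1.8, 0, 0], [-2.6, -1.8, 0, 0], [-2.6, -1.8, 0, 0], [-2.6, -1.8, 0, 0], [-2.6, -1.8, 0, 0], [-2.6, -1.8, 0, 0], [-2.4, -1.9, 0, 0]]
  ],
  "claw": 0,
  "grip_force": 20
}}

```text
t: 1.77
tool_pos: [0.5709, -0.0052, 0.1945]
orientation: [-0.684, -3.066, 0.0]
force: [0.8, -0.1, 0.8]
opening: 0.0005
```

{"api": "carry_out", "payload": {
  "commands": [
    [[0, 0, 0, 7], [0, 0, 0, 7], [0, 0, 0, 7], [0, 0, 0, 7], [0, 0, 0, 7], [0, 0, 0, 7], [0, 0, 0, 7], [0, 0, 0, 7], [0, 0, 0, 7], [0, 0, 0, 7], [0, 0, 0, 7], [0, 0, 0, 0], [0, 0, 0, 0]]
  ]
}}

```text
t: 2.85
tool_pos: [0.5702, -0.0037, 0.1946]
orientation: [-2.44, -1.978, 0.001]
force: [0.1, 0.7, 0.2]
opening: 0.0004
```

```bash
cat >> h.py <<'E'
import cv2
from scipy.spatial.transform import Rotation as Rn
a=-0.209;ex=np.array([np.cos(a),np.sin(a)]);ey=np.array([-np.sin(a),np.cos(a)]);o=np.array([.5708,.0262])
def st(target=None):
    s=robot.read_state();M=Rn.from_rotvec(s["orientation"]).as_matrix()
    d=s["tool_pos"][:2]-o
    f=s["force"];print("t",round(s["t"],2),"pos",s["tool_pos"].round(4),"jig",(np.array([d@ex,d@ey])*1000).round(1),"toolx ang",np.degrees(np.arctan2(M[1,0],M[0,0])).round(2),"F jig",np.array([f[:2]@ex,f[:2]@ey,f[2]]).round(2),"q",s["q"].round(2),"open",s["opening"].round(4))
    if target is not None: print("tool shift cm",(M.T@(np.array(target)-s["tool_pos"])*100).round(2))
    return s,M
def pic(n,name,box=None,f=5):
    im=np.ascontiguousarray(robot.read_camera(n)[:,:,::-1])
    if box: x0,y0,x1,y1=box;im=cv2.resize(im[y0:y1,x0:x1],None,fx=f,fy=f,interpolation=cv2.INTER_CUBIC)
    cv2.imwrite(f"pics/{name}.png",im)
E
python3 - <<'E'
from h import *
st([.5703,-.0045,.194]);pic("side","s1",(285,125,420,245))
E
```

```text
Traceback (most recent call last):
  File "h.py", line 22, in st
    f=s["force"];print("t",round(s["t"],2),"pos",s["tool_pos"].round(4),"jig",(np.array([d@ex,d@ey])*1000).round(1),"toolx ang",np.degrees(np.arctan2(M[1,0],M[0,0])).round(2),"F jig",np.array([f[:2]@ex,f[:2]@ey,f[2]]).round(2),"q",s["q"].round(2),"open",s["opening"].round(4))
                                                                                                                                                                                                                                                              ^^^^^^^^^^^^^^^^^^
AttributeError: 'float' object has no attribute 'round'
```

```bash
sed -i 's/,"open",s\["opening"\].round(4)/,"open",s["opening"]/' h.py
python3 - <<'E'
from h import *
st([.5703,-.0045,.194]);pic("side","s1",(285,125,420,245))
E
```

```text
t 2.85 pos [ 0.5702 -0.0037  0.1946] jig [  5.6 -29.4] toolx ang 78.08 F jig [-0.01  0.67  0.23] q [-0.1   0.05  1.57 -0.    1.52  0.11] open 0.00043105977757939857
tool shift cm [-0.08  0.03  0.06]
```

View pics/s1.png

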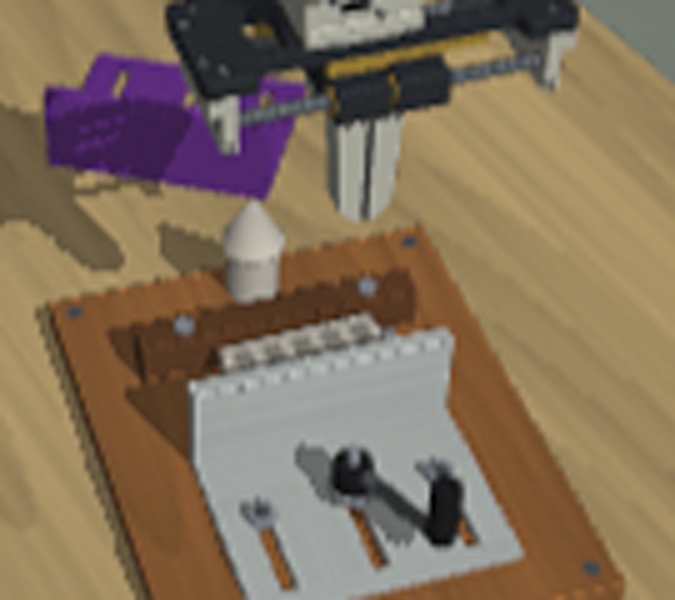

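The side view shows the closed fingers at about (365,200) in the zoom, above the gap between the wall and the hub at (352,470). I'll descend there.

{"api": "carry_out", "payload": {
  "commands": [
    [[0, 0, 1.5, 0], [0, 0, 1.5, 0], [0, 0, 1.5, 0], [0, 0, 1.5, 0], [0, 0, 1.5, 0], [0, 0, 1.5, 0], [0, 0, 1, 0], [0, 0, 1, 0], [0, 0, 0, 0], [0, 0, 0, 0]]
  ]
}}

```text
t: 3.73
tool_pos: [0.5701, -0.0037, 0.0848]
orientation: [-2.443, -1.975, 0.001]
force: [0.1, -0.9, 0.3]
opening: 0.0003
```

Run:
```python
from h import *
st();pic("side","s2",(285,155,420,275));pic("top","t2",(260,120,400,240))
```

```text
t 3.73 pos [ 0.5701 -0.0037  0.0848] jig [  5.6 -29.4] toolx ang 77.91 F jig [ 0.32 -0.85  0.3 ] q [-0.1   0.13  1.69 -0.    1.32  0.11] open 0.00034663606948481373
```

View pics/s2.png

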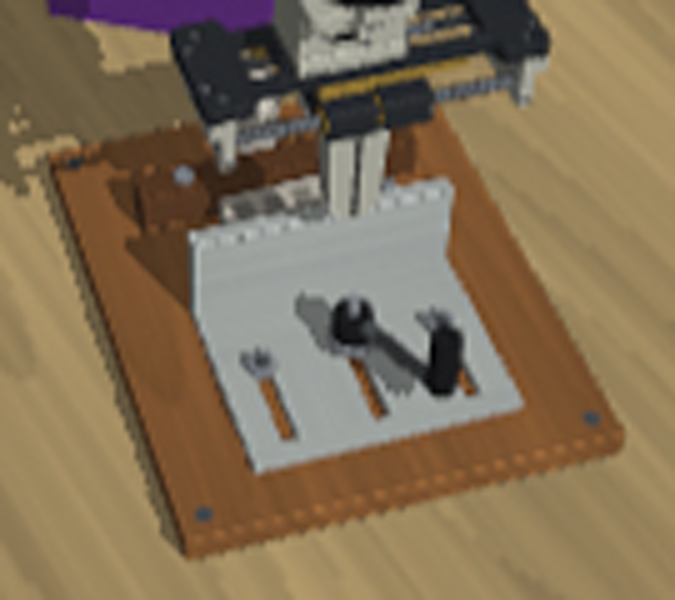

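Run:
```python
from h import *
def zz(n,X): 
    p=proj(n,X); return ((p-np.array(OFF[n])+.5)*5-.5).round(0)
for X in([.5701,-.0037,.071],[.5701,-.0037,.145],[.5755,.0215,.071]):print(X,zz("side",X),zz("top",X))
print(-P["side"]["R"].T@P["side"]["t"])
```

```text
[0.5701, -0.0037, 0.071] [344. 253.] [390. 274.]
[0.5701, -0.0037, 0.145] [350. 161.] [396. 249.]
[0.5755, 0.0215, 0.071] [329. 223.] [348. 265.]
[ 0.12793581 -0.64688152  0.89170784]
```

View pics/t2.png

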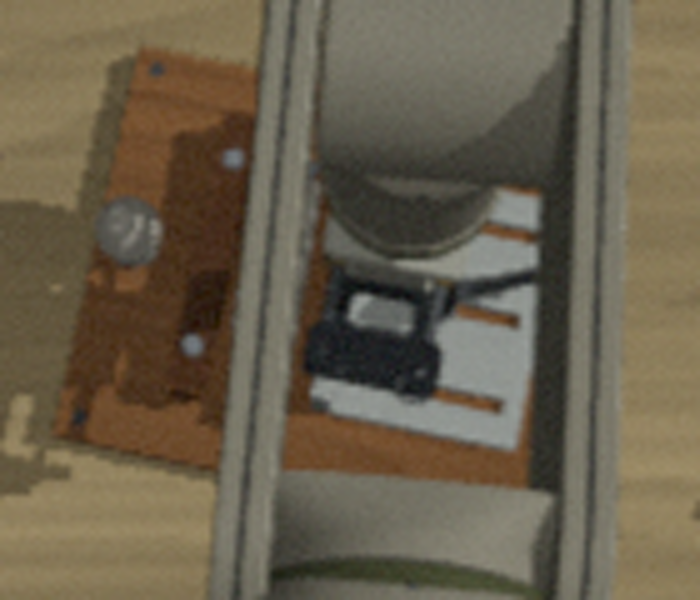

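Run:
```python
from h import *
import cv2
p=proj("side",[.5702,-.0037,.1806]);print(p,(p-np.array([285,125])+.5)*5-.5)
im=cv2.imread("pics/s2.png")[80:320,260:500];cv2.imwrite("pics/s2z.png",cv2.resize(im,None,fx=2.5,fy=2.5))
```

```text
[355.32635488 177.2104137 ] [353.63177442 263.05206852]
```

View pics/s2z.png

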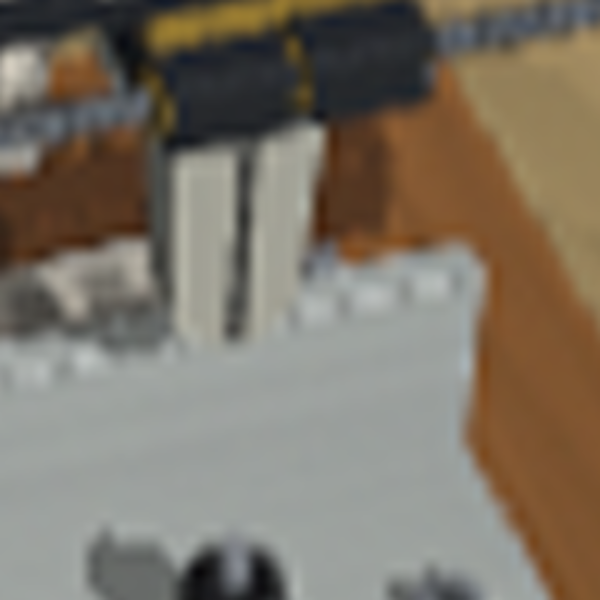

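```bash
python3 - <<'E'
from h import *
import cv2
for n in("side","top"):
    p=proj(n,[.2546,.5426,.180]);print(n,p)
    im=cv2.imread(f"pics/{n}0.png");x,y=p.round().astype(int);cv2.circle(im,(x,y),1,(0,0,255),-1)
    # both fingertips
    for s in(-1,1):
        q=proj(n,[.2546+s*.0465*.4248,.5426+s*.0465*.9053,.180]).round().astype(int);cv2.circle(im,tuple(q),1,(0,255,0),-1)
    x0,y0=max(0,x-50),max(0,y-50)
    cv2.imwrite(f"pics/{n}0c.png",cv2.resize(im[y0:y0+100,x0:x0+100],None,fx=5,fy=5,interpolation=cv2.INTER_CUBIC))
E
python3 -c "
import cv2,numpy as np
cv2.imwrite('pics/c0.png',cv2.resize(np.hstack([cv2.imread(f'pics/{n}0c.png') for n in('side','top')]),(800,400)))"
```

```text
side [185.74640472 111.30302814]
top [134.7134443  285.40942891]
```

View pics/c0.png

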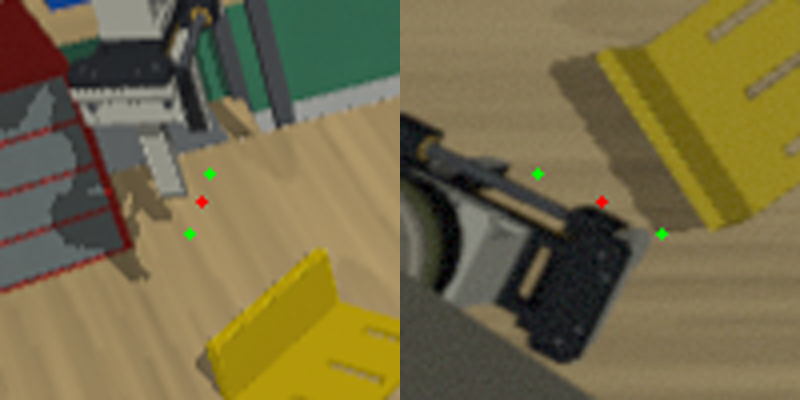

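The side zoom at (350,215) shows the fingers hidden by the wall, so they are on the rail side. That disagrees by about 20 mm with the reported TCP. I'll back off and check tool position against the cameras in a clear spot.

{"api": "carry_out", "payload": {
  "commands": [
    [[0, 0, -2, 0], [0, 0, -2, 0], [0, 0, -2, 0], [0, 0, -2, 0], [0, 0, -2, 0], [0, 0, -1, 0], [-2.2, 0.7, 0, 0], [-2.2, 0.7, 0, 0], [-2.2, 0.7, 0, 0], [-2.2, 0.7, 0, 0], [-2.2, 0.7, 0, 0], [-2.2, 0.7, 0, 0], [-2.2, 0.7, 0, 0], [-2.2, 0.7, 0, 0], [-2.2, 0.7, 0, 0], [-2.2, 0.7, 0, 0], [0, 0, 0, 0], [0, 0, 0, 0], [0, 0, 0, 0]]
  ]
}}

```text
t: 5.42
tool_pos: [0.5926, -0.2331, 0.1951]
orientation: [-2.444, -1.974, -0.001]
force: [-0.3, -0.2, -0.3]
opening: 0.0003
```

Run:
```python
from h import *
s,M=st()
print(-P["top"]["R"].T@P["top"]["t"])
tip=s["tool_pos"]+M[:,2]*.014
out=[]
for n in("side","top"):
    im=np.ascontiguousarray(robot.read_camera(n)[:,:,::-1]);cv2.imwrite(f"pics/{n}3.png",im)
    p=proj(n,tip);x,y=p.round().astype(int);print(n,p)
    x0,y0=x-40,y-40;print(x0,y0)
    c=cv2.resize(im[y0:y0+80,x0:x0+80],None,fx=5,fy=5,interpolation=cv2.INTER_CUBIC)
    cv2.drawMarker(c,tuple(((p-[x0,y0]+.5)*5-.5).astype(int)),(0,0,255),0,10);out.append(c)
cv2.imwrite("pics/c3.png",np.hstack(out))
```

```text
t 5.42 pos [ 0.5926 -0.2331  0.1951] jig [  75.2 -249.1] toolx ang 77.85 F jig [-0.3  -0.28 -0.32] q [-0.46  0.23  1.38  0.    1.54 -0.24] open 0.00026735674467718814
[0.35817221 0.05125962 1.16327052]
side [415.19668444 231.41982279]
375 191
top [423.49390179 157.79853892]
383 118
```

View pics/c3.png

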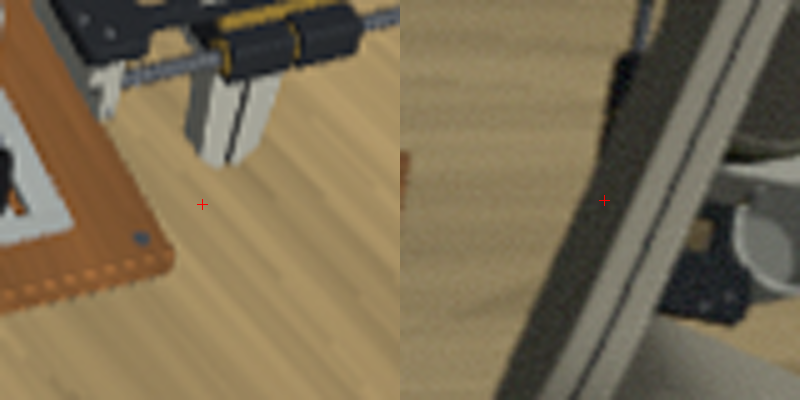

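Run:
```python
import cv2,numpy as np
a=cv2.imread("pics/side0.png")[50:130,140:220];b=cv2.imread("pics/top0.png")[250:330,70:150]
cv2.imwrite("pics/c4.png",np.hstack([cv2.resize(x,None,fx=5,fy=5,interpolation=cv2.INTER_CUBIC) for x in(a,b)]))
```

```text
(no output)
```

View pics/c4.png

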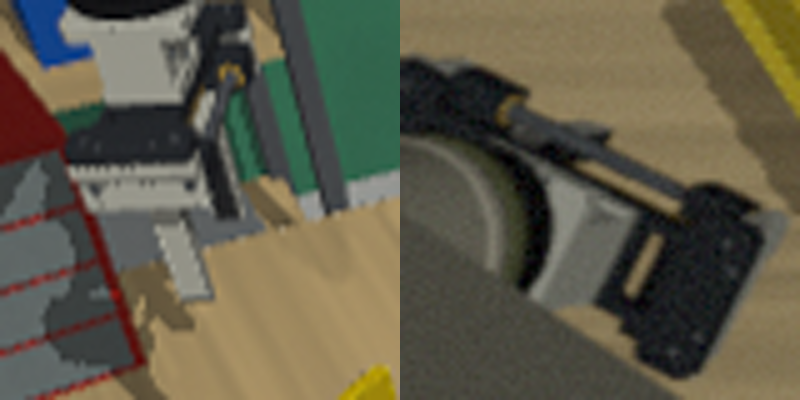

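{"api": "carry_out", "payload": {
  "commands": [
    [[0, 0, 2, 0], [0, 0, 2, 0], [0, 0, 2, 0], [0, 0, 2, 0], [0, 0, 2, 0], [0, 0, 2, 0], [0, 0, 2, 0], [0, 0, 1, 0], [0, 0, 0, 0], [0, 0, 0, 0], [0, 0, 0, 0]]
  ]
}}

```text
t: 6.43
tool_pos: [0.5937, -0.2336, 0.0467]
orientation: [2.442, 1.973, 0.001]
force: [0.3, -0.3, 0.4]
opening: 0.0007
```

```bash
cat > look.py <<'E'
from h import *
import sys
k=sys.argv[1]
s,M=st()
tip=s["tool_pos"]+M[:,2]*.014
out=[]
for n in("side","top"):
    im=np.ascontiguousarray(robot.read_camera(n)[:,:,::-1]);cv2.imwrite(f"pics/{n}{k}.png",im)
    p=proj(n,tip);x,y=p.round().astype(int)
    x0,y0=x-40,y-40;print(n,p.round(1),x0,y0)
    c=cv2.resize(im[y0:y0+80,x0:x0+80],None,fx=5,fy=5,interpolation=cv2.INTER_CUBIC)
    cv2.drawMarker(c,tuple(((p-[x0,y0]+.5)*5-.5).astype(int)),(0,0,255),0,10);out.append(c)
cv2.imwrite(f"pics/c{k}.png",np.hstack(out))
E
python3 look.py 5
```

```text
t 6.43 pos [ 0.5937 -0.2336  0.0467] jig [  76.3 -249.4] toolx ang 77.89 F jig [ 0.33 -0.22  0.37] q [-0.46  0.34  1.52 -0.    1.28 -0.24] open 0.0006594257076913068
side [406.6 267.5] 367 227
top [410.4 168.6] 370 129
```

View pics/c5.png

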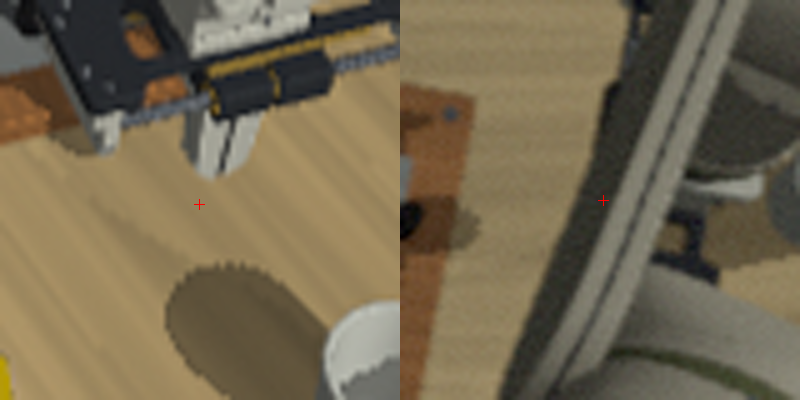

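{"api": "carry_out", "payload": {
  "commands": [
    [[0, 0, 0.5, 0], [0, 0, 0.5, 0], [0, 0, 0.5, 0], [0, 0, 0.5, 0], [0, 0, 0.3, 0], [0, 0, 0.3, 0], [0, 0, 0, 0], [0, 0, 0, 0]]
  ]
}}

```text
t: 7.2
tool_pos: [0.5924, -0.2334, 0.0187]
orientation: [-2.443, -1.974, 0.0]
force: [0.0, 0.8, -0.2]
opening: 0.0004
```

```bash
python3 look.py 6
```

```text
t 7.2 pos [ 0.5924 -0.2334  0.0187] jig [  75.  -249.5] toolx ang 77.86 F jig [-0.15  0.81 -0.2 ] q [-0.46  0.37  1.54 -0.    1.23 -0.24] open 0.0003673043272725364
side [404.6 273.6] 365 234
top [408.2 170.9] 368 131
```

View pics/c6.png

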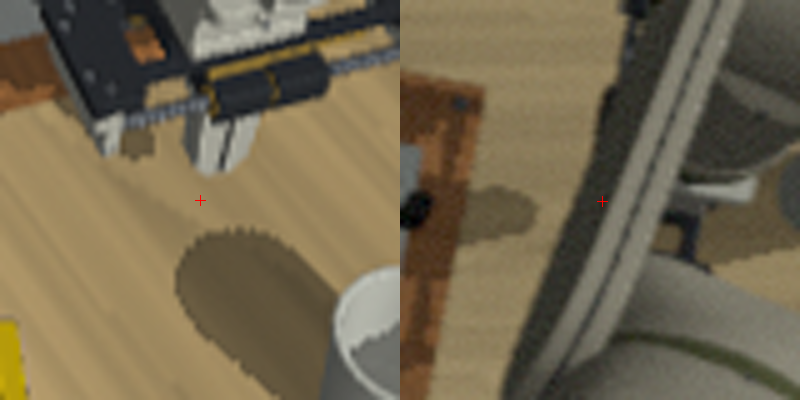

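{"api": "carry_out", "payload": {
  "commands": [
    [[0, 0, 0.2, 0], [0, 0, 0.15, 0], [0, 0, 0.1, 0], [0, 0, 0, 0]]
  ]
}}

```text
t: 7.63
tool_pos: [0.5924, -0.2334, 0.0142]
orientation: [-2.444, -1.974, 0.0]
force: [-0.2, 0.1, -0.5]
opening: 0.0
```

{"api": "carry_out", "payload": {
  "commands": [
    [[0, 0, 0.1, 0], [0, 0, 0.1, 0], [0, 0, 0, 0]]
  ]
}}

```text
t: 7.88
tool_pos: [0.5925, -0.2334, 0.0123]
orientation: [-2.444, -1.974, 0.0]
force: [-0.6, -0.4, 0.3]
opening: 0.0005
```

{"api": "carry_out", "payload": {
  "commands": [
    [[0, 0, 0.1, 0], [0, 0, 0.1, 0], [0, 0, 0.1, 0], [0, 0, 0, 0]]
  ]
}}

```text
t: 8.22
tool_pos: [0.5925, -0.2334, 0.0092]
orientation: [-2.444, -1.974, 0.0]
force: [0.4, -0.4, 0.1]
opening: 0.0002
```

{"api": "carry_out", "payload": {
  "commands": [
    [[0, 0, 0.1, 0], [0, 0, 0.1, 0], [0, 0, 0.1, 0], [0, 0, 0, 0]]
  ]
}}

```text
t: 8.55
tool_pos: [0.5924, -0.2334, 0.0062]
orientation: [-2.444, -1.974, 0.0]
force: [0.2, 0.4, 0.3]
opening: 0.0006
```

{"api": "carry_out", "payload": {
  "commands": [
    [[0, 0, 0.1, 0], [0, 0, 0.1, 0], [0, 0, 0, 0]]
  ]
}}

```text
t: 8.8
tool_pos: [0.5925, -0.2334, 0.0043]
orientation: [-2.444, -1.974, 0.0]
force: [0.1, 0.6, -0.7]
opening: 0.0006
```

```bash
python3 look.py 7
```

```text
t 8.8 pos [ 0.5925 -0.2334  0.0043] jig [  75.1 -249.5] toolx ang 77.86 F jig [-0.07  0.65 -0.69] q [-0.46  0.39  1.55  0.    1.21 -0.24] open 0.0006307281521198773
side [403.9 276.6] 364 237
top [407.1 171.7] 367 132
```

View pics/c7.png

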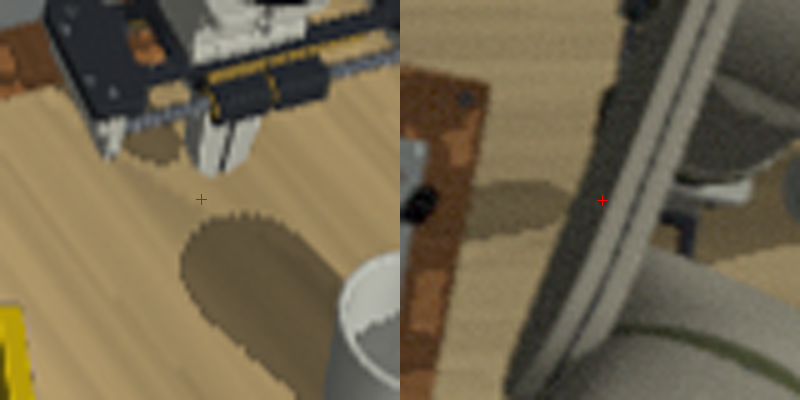

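{"api": "carry_out", "payload": {
  "commands": [
    [[0, 0, 0.1, 0], [0, 0, 0.1, 0], [0, 0, 0.1, 0], [0, 0, 0, 0]]
  ]
}}

```text
t: 9.23
tool_pos: [0.5924, -0.2334, 0.0012]
orientation: [-2.444, -1.974, 0.0]
force: [0.8, 1.0, -0.1]
opening: -0.0001
```

{"api": "carry_out", "payload": {
  "commands": [
    [[0, 0, 0.1, 0], [0, 0, 0.1, 0], [0, 0, 0, 0]]
  ]
}}

```text
t: 9.48
tool_pos: [0.5924, -0.2334, -0.0008]
orientation: [-2.444, -1.974, 0.0]
force: [-0.2, 0.8, 0.5]
opening: 0.0007
```

{"api": "carry_out", "payload": {
  "commands": [
    [[0, 0, 0.1, 0], [0, 0, 0.1, 0], [0, 0, 0, 0]]
  ]
}}

```text
t: 9.73
tool_pos: [0.5924, -0.2334, -0.0027]
orientation: [-2.444, -1.974, 0.0]
force: [-0.3, -0.8, -0.2]
opening: 0.0008
```

{"api": "carry_out", "payload": {
  "commands": [
    [[0, 0, 0.1, 0], [0, 0, 0.1, 0], [0, 0, 0, 0]]
  ]
}}

```text
t: 9.98
tool_pos: [0.5924, -0.2334, -0.0047]
orientation: [-2.444, -1.974, 0.0]
force: [0.1, -0.2, -0.2]
opening: 0.0007
```

{"api": "carry_out", "payload": {
  "commands": [
    [[0, 0, 0.1, 0], [0, 0, 0.1, 0], [0, 0, 0, 0]]
  ]
}}

```text
t: 10.23
tool_pos: [0.5925, -0.2334, -0.0067]
orientation: [-2.444, -1.974, 0.0]
force: [-0.1, 0.3, 0.5]
opening: 0.0006
```

{"api": "carry_out", "payload": {
  "commands": [
    [[0, 0, 0.1, 0], [0, 0, 0.1, 0], [0, 0, 0, 0]]
  ]
}}

```text
t: 10.48
tool_pos: [0.5924, -0.2334, -0.0088]
orientation: [-2.444, -1.974, 0.0]
force: [-0.5, -0.5, -0.7]
opening: 0.0003
```

```bash
python3 look.py 8
```

```text
t 10.48 pos [ 0.5924 -0.2334 -0.0088] jig [  75.  -249.5] toolx ang 77.86 F jig [-0.37 -0.54 -0.7 ] q [-0.46  0.4   1.55 -0.    1.19 -0.24] open 0.00025601631902079104
side [403.2 279.2] 363 239
top [406.2 172.5] 366 133
```

View pics/c8.png

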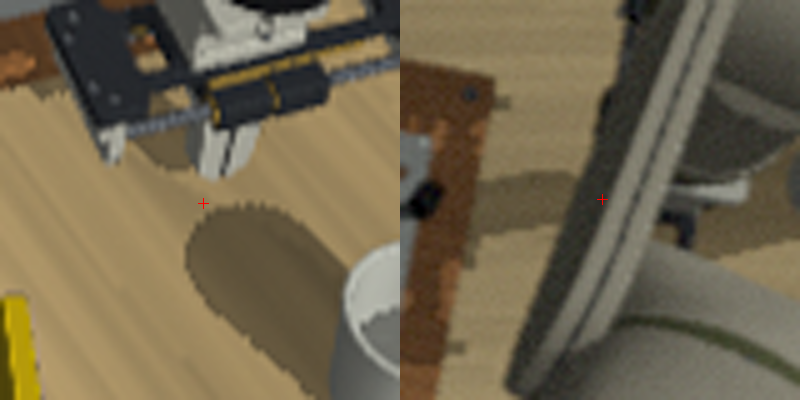

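{"api": "carry_out", "payload": {
  "commands": [
    [[0, 0, 0.1, 0], [0, 0, 0.1, 0], [0, 0, 0, 0]]
  ]
}}

```text
t: 10.83
tool_pos: [0.5925, -0.2334, -0.0107]
orientation: [-2.444, -1.974, 0.0]
force: [0.0, -0.2, -0.2]
opening: 0.0005
```

{"api": "carry_out", "payload": {
  "commands": [
    [[0, 0, 0.1, 0], [0, 0, 0.1, 0], [0, 0, 0, 0]]
  ]
}}

```text
t: 11.08
tool_pos: [0.5924, -0.2334, -0.0128]
orientation: [-2.444, -1.974, 0.0]
force: [0.3, 0.7, -0.3]
opening: 0.001
```

{"api": "carry_out", "payload": {
  "commands": [
    [[0, 0, 0.1, 0], [0, 0, 0.1, 0], [0, 0, 0, 0]]
  ]
}}

```text
t: 11.33
tool_pos: [0.5925, -0.2334, -0.0147]
orientation: [-2.444, -1.974, 0.0]
force: [0.0, -0.3, -0.5]
opening: 0.0005
```

{"api": "carry_out", "payload": {
  "commands": [
    [[0, 0, 0.1, 0], [0, 0, 0.1, 0], [0, 0, 0, 0]]
  ]
}}

```text
t: 11.58
tool_pos: [0.5925, -0.2334, -0.0167]
orientation: [-2.444, -1.974, 0.0]
force: [-0.0, 0.0, -0.3]
opening: 0.0004
```

{"api": "carry_out", "payload": {
  "commands": [
    [[0, 0, 0.1, 0], [0, 0, 0.1, 0], [0, 0, 0, 0]]
  ]
}}

```text
t: 11.83
tool_pos: [0.5924, -0.2334, -0.0187]
orientation: [-2.444, -1.974, 0.0]
force: [-0.9, -0.0, 0.0]
opening: 0.0003
```

{"api": "carry_out", "payload": {
  "commands": [
    [[0, 0, 0.1, 0], [0, 0, 0.1, 0], [0, 0, 0, 0]]
  ]
}}

```text
t: 12.08
tool_pos: [0.5924, -0.2334, -0.0207]
orientation: [-2.444, -1.974, 0.0]
force: [-0.4, 0.5, 0.0]
opening: 0.0004
```

```bash
python3 look.py 9
```

```text
t 12.08 pos [ 0.5924 -0.2334 -0.0207] jig [  75.  -249.5] toolx ang 77.86 F jig [-0.49  0.41  0.04] q [-0.46  0.42  1.56  0.    1.17 -0.24] open 0.00042727165869338684
side [402.6 281.6] 363 242
top [405.3 173.2] 365 133
```

View pics/c9.png

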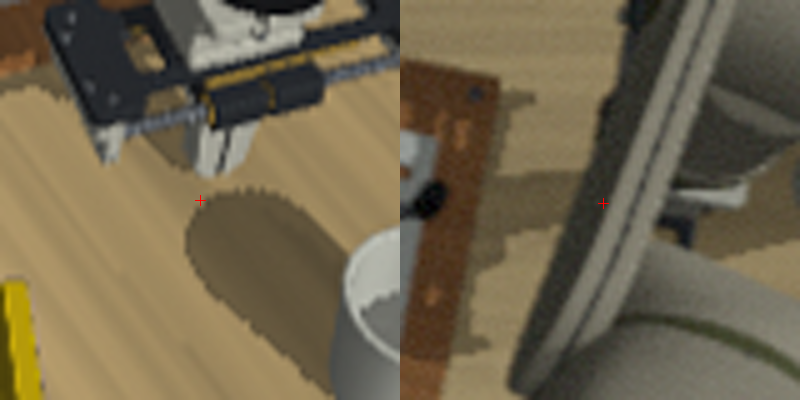

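View pics/side9.png

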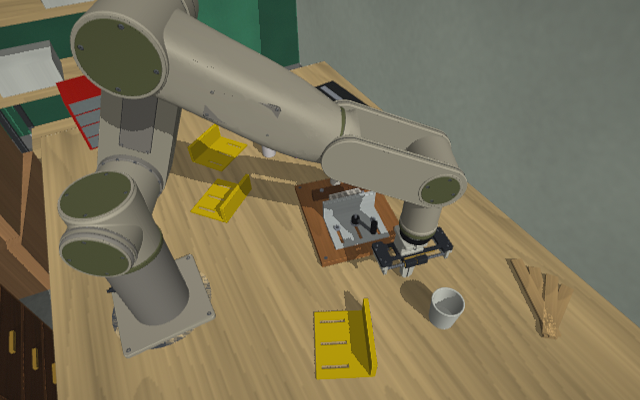

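View pics/top9.png

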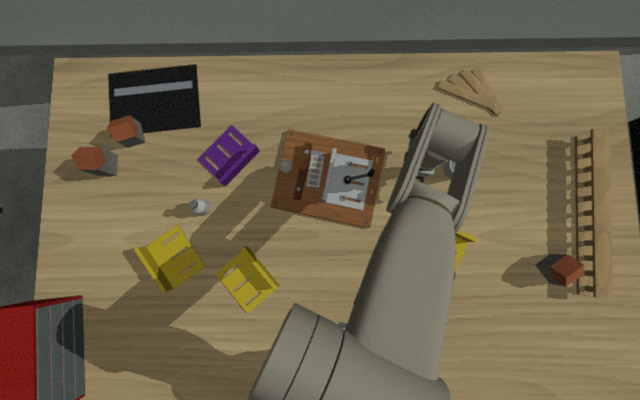

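{"api": "carry_out", "payload": {
  "commands": [
    [[0, 0, 0.1, 0], [0, 0, 0.1, 0], [0, 0, 0, 0]]
  ]
}}

```text
t: 12.43
tool_pos: [0.5925, -0.2334, -0.0227]
orientation: [-2.444, -1.974, 0.0]
force: [-0.1, -0.7, -0.2]
opening: 0.0009
```

{"api": "carry_out", "payload": {
  "commands": [
    [[0, 0, 0.1, 0], [0, 0, 0.1, 0], [0, 0, 0, 0]]
  ]
}}

```text
t: 12.68
tool_pos: [0.5927, -0.2336, -0.0233]
orientation: [2.444, 1.974, -0.0]
force: [-4.6, 2.6, 10.1]
opening: 0.0004
```

{"api": "carry_out", "payload": {
  "commands": [
    [[0, 0, 0.1, 0], [0, 0, 0.1, 0], [0, 0, 0, 0]]
  ]
}}

```text
t: 12.93
tool_pos: [0.5928, -0.2336, -0.0233]
orientation: [-2.444, -1.974, 0.0]
force: [-13.0, 6.5, 25.2]
opening: 0.0006
```

{"api": "carry_out", "payload": {
  "commands": [
    [[0, 0, 0.1, 0], [0, 0, 0.1, 0], [0, 0, 0, 0]]
  ]
}}

```text
t: 13.18
tool_pos: [0.5928, -0.2336, -0.0235]
orientation: [-2.443, -1.974, 0.001]
force: [-21.9, 9.8, 41.3]
opening: 0.0003
```

{"api": "carry_out", "payload": {
  "commands": [
    [[0, 0, -0.4, 0], [0, 0, -0.2, 0], [0, 0, 0, 0], [0, 0, 0, 0]]
  ]
}}

```text
t: 13.52
tool_pos: [0.5925, -0.2335, -0.0228]
orientation: [-2.444, -1.974, 0.0]
force: [-0.0, 0.7, -0.2]
opening: 0.0008
```

```bash
python3 look.py 10
python3 - <<'E'
import cv2
im=cv2.imread("pics/side10.png")[210:310,330:480];cv2.imwrite("pics/s10z.png",cv2.resize(im,None,fx=5,fy=5,interpolation=cv2.INTER_CUBIC))
E
```

```text
t 13.52 pos [ 0.5925 -0.2335 -0.0228] jig [  75.1 -249.5] toolx ang 77.86 F jig [-0.17  0.66 -0.16] q [-0.46  0.42  1.56 -0.    1.16 -0.24] open 0.0008319178506668479
side [402.6 282. ] 363 242
top [405.2 173.3] 365 133
```

View pics/s10z.png

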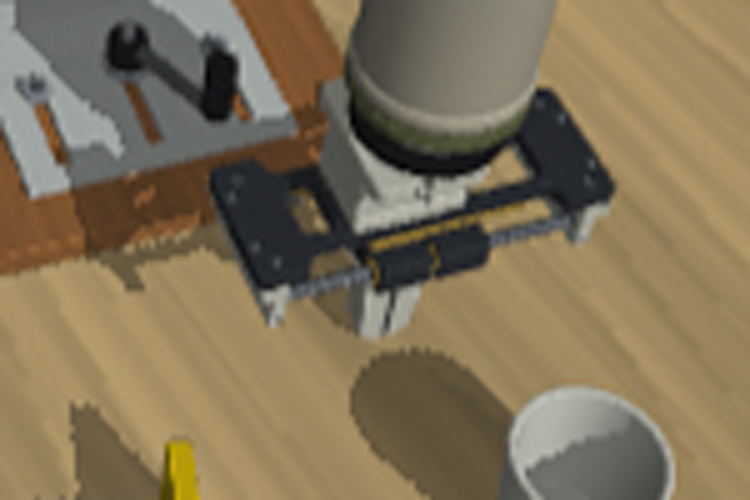

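Run:
```python
from h import *
for uv in((406.3,276.9),(405.8,276),(406.8,277.5)):
    X=plane("side",uv,0);print(X, X-np.array([.5925,-.2335,-.0368]))
# s1 & s2 & c3 observations: use offsets
for nm,uv,z,rep in(("s1",(285+365/5,125+219/5),.1806,(.5702,-.0037)),("c3",(375+221/5,191+166/5),.181,(.5926,-.2331)),("c5",(367+213/5,227+178/5),.0327,(.5937,-.2336)),("c7",(364+213/5,237+176/5),-.0097,(.5925,-.2334)),("start",(0,0),0,(0,0))):
    for dz in(0,.02,.037): print(nm,dz,(plane("side",uv,z+dz)[:2]-rep).round(4))
```

```text
[ 0.592455   -0.24180158  0.        ] [-4.50021159e-05 -8.30157661e-03  3.68000000e-02]
[ 0.59300695 -0.23887551  0.        ] [ 0.00050695 -0.00537551  0.0368    ]
[ 0.59247615 -0.24396132  0.        ] [-2.38526023e-05 -1.04613218e-02  3.68000000e-02]
s1 0 [0.0245 0.0255]
s1 0.02 [0.0114 0.0067]
s1 0.037 [ 0.0003 -0.0093]
c3 0 [0.0223 0.0132]
c3 0.02 [0.0086 0.0012]
c3 0.037 [-0.0031 -0.009 ]
c5 0 [0.0164 0.0086]
c5 0.02 [ 0.0052 -0.0012]
c5 0.037 [-0.0043 -0.0096]
c7 0 [0.0149 0.0077]
c7 0.02 [ 0.0042 -0.0016]
c7 0.037 [-0.0048 -0.0096]
start 0 [-0.4285  2.7432]
start 0.02 [-0.416   2.6672]
start 0.037 [-0.4054  2.6026]
```

Shadow and contact show the tips sit 37 mm higher than the reported TCP implies (bench contact at TCP z = -0.023). With that correction, x and y agree within about 2 mm. So from here, true tip z = TCP z + 0.023.

{"api": "carry_out", "payload": {
  "commands": [
    [[0, 0, -2, 0], [0, 0, -2, 0], [0, 0, -2, 0], [0, 0, -2, 0], [0, 0, -2, 0], [0, 0, -2, 0], [0, 0, -2, 0], [0, 0, -1, 0], [2.2, -0.7, 0, 0], [2.2, -0.7, 0, 0], [2.2, -0.7, 0, 0], [2.2, -0.7, 0, 0], [2.2, -0.7, 0, 0], [2.2, -0.7, 0, 0], [2.2, -0.7, 0, 0], [2.2, -0.7, 0, 0], [2.2, -0.7, 0, 0], [2.2, -0.7, 0, 0], [0, 0, 0, 0], [0, 0, 0, 0]]
  ]
}}

```text
t: 15.28
tool_pos: [0.57, -0.0027, 0.1267]
orientation: [-2.441, -1.976, 0.001]
force: [0.6, 0.1, 0.1]
opening: 0.0005
```

Run:
```python
from h import *
st([.5702,-.0037,.127])
```

```text
t 15.28 pos [ 0.57   -0.0027  0.1267] jig [  5.2 -28.4] toolx ang 77.99 F jig [0.6  0.27 0.06] q [-0.09  0.09  1.65 -0.    1.4   0.12] open 0.0005332036052912667
tool shift cm [-0.1   0.04 -0.03]
```

Descend by 8 cm (true tip about 0.07), then look.

{"api": "carry_out", "payload": {
  "commands": [
    [[0, 0, 1.5, 0], [0, 0, 1.5, 0], [0, 0, 1, 0], [0, 0, 1, 0], [0, 0, 1, 0], [0, 0, 1, 0], [0, 0, 1, 0], [0, 0, 0, 0], [0, 0, 0, 0]]
  ]
}}

```text
t: 16.03
tool_pos: [0.5698, -0.0037, 0.0467]
orientation: [-2.443, -1.973, 0.002]
force: [0.1, -0.0, 0.8]
opening: 0.0003
```

Run:
```python
from h import *
st();pic("side","s11",(285,155,420,275))
```

```text
t 16.03 pos [ 0.5698 -0.0037  0.0467] jig [  5.3 -29.4] toolx ang 77.86 F jig [ 0.14 -0.    0.81] q [-0.1   0.17  1.72 -0.    1.25  0.12] open 0.00031485261953677595
```

View pics/s11.png

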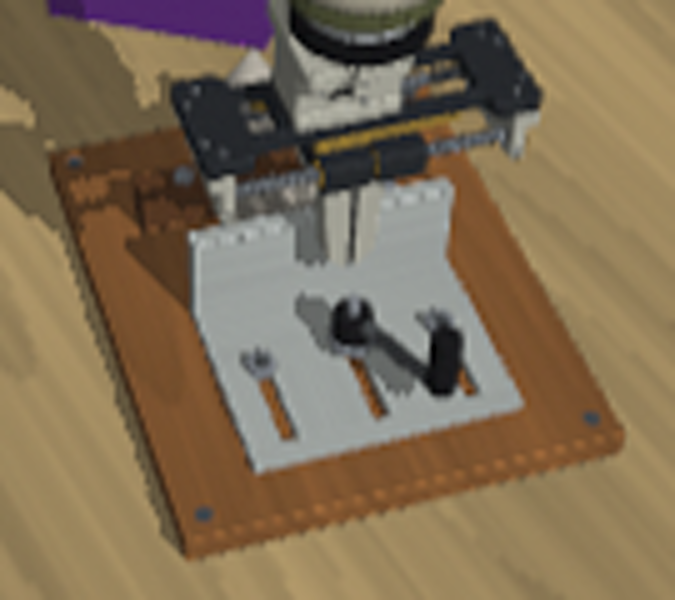

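The side view shows the fingers in front of the wall, with the tip at about (348,262). I'll go lower, then push along +tool x.

{"api": "carry_out", "payload": {
  "commands": [
    [[0, 0, 0.8, 0], [0, 0, 0.8, 0], [0, 0, 0.8, 0], [0, 0, 0, 0], [0.4, 0, 0, 0], [0.3, 0, 0, 0], [0.2, 0, 0, 0], [0, 0, 0, 0]]
  ]
}}

```text
t: 16.75
tool_pos: [0.5727, 0.0056, 0.0239]
orientation: [2.443, 1.974, 0.001]
force: [-0.1, 0.3, 0.2]
opening: 0.0003
```

{"api": "carry_out", "payload": {
  "commands": [
    [[0.2, 0, 0, 0], [0.2, 0, 0, 0], [0.2, 0, 0, 0], [0, 0, 0, 0]]
  ]
}}

```text
t: 17.08
tool_pos: [0.574, 0.011, 0.0239]
orientation: [2.443, 1.974, 0.001]
force: [-0.6, -2.9, 1.9]
opening: 0.0003
```

{"api": "carry_out", "payload": {
  "commands": [
    [[0.2, 0, 0, 0], [0.2, 0, 0, 0], [0.2, 0, 0, 0], [0.2, 0, 0, 0], [0.2, 0, 0, 0], [0.2, 0, 0, 0]]
  ]
}}

```text
t: 17.58
tool_pos: [0.5761, 0.0229, 0.0235]
orientation: [-2.444, -1.974, 0.0]
force: [-0.3, -2.1, 0.4]
opening: 0.0005
```

Run:
```python
from h import *
st();pic("side","s12",(285,155,420,275));
```

```text
t 17.58 pos [0.5761 0.0229 0.0235] jig [ 5.9 -2.1] toolx ang 77.86 F jig [ 0.18 -2.1   0.42] q [-0.05  0.22  1.72 -0.    1.21  0.16] open 0.0005453370510104809
```

View pics/s12.png

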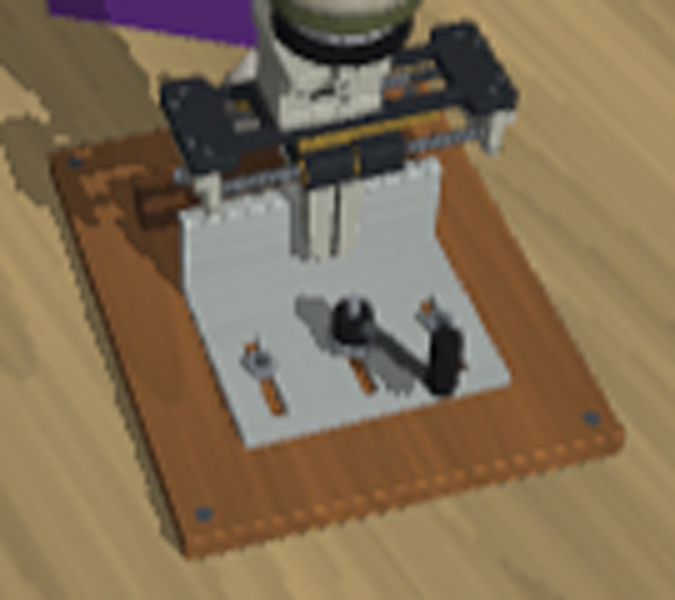

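The fence has slid about 12 mm (plate rear edge moved up in the side view to y≈445). Continuing.

{"api": "carry_out", "payload": {
  "commands": [
    [[0.1, 0, 0, 0], [0.1, 0, 0, 0], [0.1, 0, 0, 0], [0.1, 0, 0, 0], [0.1, 0, 0, 0]]
  ]
}}

```text
t: 18.05
tool_pos: [0.577, 0.0275, 0.0234]
orientation: [-2.444, -1.974, 0.001]
force: [-0.6, -3.3, -2.7]
opening: 0.0003
```

{"api": "carry_out", "payload": {
  "commands": [
    [[0.1, 0, 0, 0], [0.1, 0, 0, 0], [0.1, 0, 0, 0]]
  ]
}}

```text
t: 18.3
tool_pos: [0.5777, 0.0305, 0.0234]
orientation: [-2.444, -1.974, 0.001]
force: [-0.4, -2.0, 1.5]
opening: 0.0006
```

{"api": "carry_out", "payload": {
  "commands": [
    [[0.1, 0, 0, 0], [0.1, 0, 0, 0], [0.1, 0, 0, 0]]
  ]
}}

```text
t: 18.55
tool_pos: [0.5777, 0.0316, 0.0234]
orientation: [2.443, 1.973, -0.005]
force: [-5.7, -16.0, 5.6]
opening: 0.0005
```

{"api": "carry_out", "payload": {
  "commands": [
    [[0.05, 0, 0, 0], [0.05, 0, 0, 0], [0.05, 0, 0, 0]]
  ]
}}

```text
t: 18.8
tool_pos: [0.5777, 0.0316, 0.0235]
orientation: [2.443, 1.972, -0.008]
force: [-8.0, -20.4, 6.5]
opening: 0.0004
```

Run:
```python
from h import *
st();pic("side","s13",(285,155,420,275));
```

```text
t 18.8 pos [0.5777 0.0316 0.0235] jig [5.6 6.7] toolx ang 77.82 F jig [ -3.57 -21.57   6.51] q [-0.03  0.22  1.71 -0.01  1.21  0.18] open 0.00043732861166831735
```

View pics/s13.png

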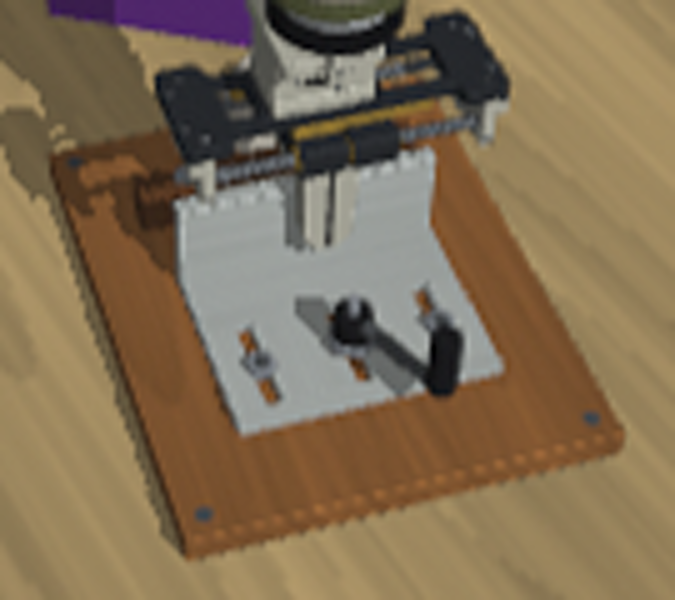

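Contact stiffened quickly (about 21 N reading, about 18 N on the block, under the breaking force). I'm easing off at once.

{"api": "carry_out", "payload": {
  "commands": [
    [[-0.15, 0, 0, 0], [0, 0, 0, 0]]
  ]
}}

```text
t: 19.02
tool_pos: [0.5777, 0.0315, 0.0234]
orientation: [2.444, 1.973, -0.004]
force: [-4.5, -11.4, 5.2]
opening: 0.0006
```

{"api": "carry_out", "payload": {
  "commands": [
    [[-0.2, 0, 0, 0], [-0.4, 0, 0, 0], [-0.5, 0, 0, 0], [0, 0, -1.5, 0], [0, 0, -2, 0], [0, 0, -2, 0], [0, 0, -2, 0], [0, 0, -2, 0], [0, 0, -2, 0], [-2.5, 0.5, 0, 0], [-2.5, 0.5, 0, 0], [-2.5, 0.5, 0, 0], [-2.5, 0.5, 0, 0], [-2.5, 0.5, 0, 0], [-2.5, 0.5, 0, 0], [-2.5, 0.5, 0, 0], [-2.5, 0.5, 0, 0], [-2.5, 0.5, 0, 0], [0, 0, 0, 0], [0, 0, 0, 0]]
  ],
  "claw": 4
}}

```text
t: 20.68
tool_pos: [0.5726, -0.2076, 0.1382]
orientation: [-2.445, -1.971, -0.001]
force: [0.4, 0.2, -0.2]
opening: 0.0403
```

Run:
```python
from h import *
st();pic("side","s14",(285,155,420,275));pic("top","t14",(260,120,400,240))
```

```text
t 20.68 pos [ 0.5726 -0.2076  0.1382] jig [  50.2 -228.3] toolx ang 77.74 F jig [ 0.39  0.24 -0.19] q [-0.43  0.19  1.53  0.    1.43 -0.22] open 0.04027667136406703
```

View pics/s14.png

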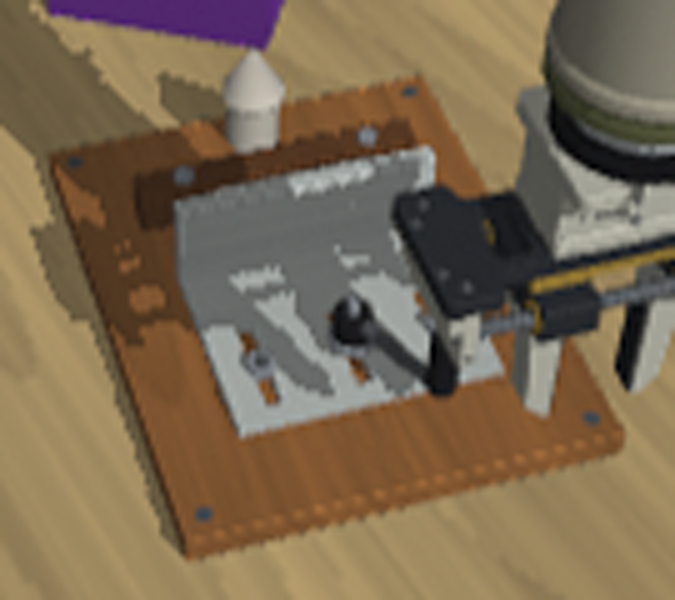

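View pics/t14.png

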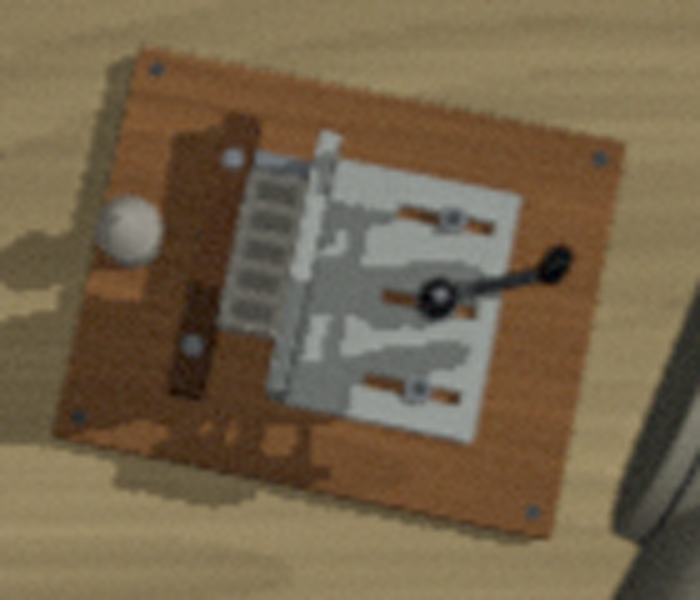

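```bash
python3 - <<'E'
from h import *
np.set_printoptions(precision=1,suppress=True)
def J(n,u,v,z):
    d=plane(n,z5(n,u,v),z)[:2]-o;return np.array([d@ex,d@ey])*1000
for nm,z,L in(("block top",.045,[(250,172),(308,182),(280,335),(218,326)]),("wall top",.084,[(320,132),(341,135),(288,402),(267,396)]),
 ("plate rear",.026,[(522,195),(473,443)])):
    print(nm,[J("top",*p,z) for p in L])
print("handle/hub",tri(z5("top",555,262),z5("side",447,330)),tri(z5("top",438,296),z5("side",354,310)))
E
python3 - <<'E'
import cv2
im=cv2.imread("pics/t14.png")[100:420,180:420];cv2.imwrite("pics/t14z.png",cv2.resize(im,None,fx=1.8,fy=1.8))
E
```

```text
block top [array([56.7, 68.7]), array([57.6, 31.9]), array([-40.6,  29.5]), array([-42.8,  68.2])]
wall top [array([79.9, 29.1]), array([80.6, 16.3]), array([-85.1,  15. ]), array([-84.1,  28. ])]
plate rear [array([  80.9, -101.8]), array([ -80.4, -101.3])]
handle/hub (array([ 0.6, -0.1,  0.1]), np.float64(0.0027720239108649214)) (array([ 0.6, -0. ,  0.1]), np.float64(0.0002585199673546549))
```

View pics/t14z.png

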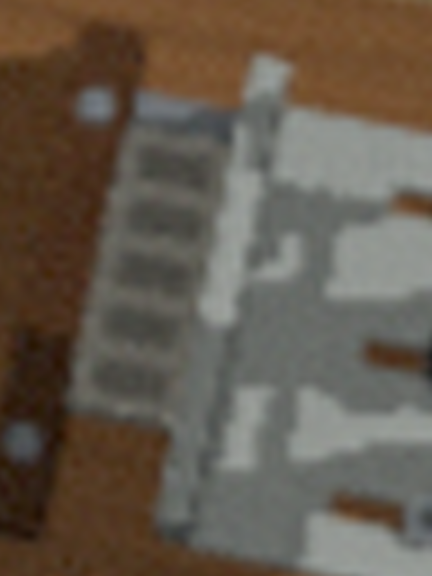

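The top view shows the block's left edge flush on the rail and its right edge flush on the fence wall. The face is at jig y≈28.5 and the strip end at about 29. Next is the lever: roll so the jaws open along the handle's tangent, then go above the handle.

{"api": "carry_out", "payload": {
  "commands": [
    [[0, 0, 0, -6], [0, 0, 0, -6], [0, 0, 0, -6], [0, 0, 0, -6], [2.1, 0.4, 0, 0], [2.1, 0.4, 0, 0], [2.1, 0.4, 0, 0], [2.1, 0.4, 0, 0], [2.1, 0.5, 0, 0], [0, 0, 0, 0], [0, 0, 0, 0], [0, 0, 0, 0]]
  ]
}}

```text
t: 21.78
tool_pos: [0.5719, -0.0992, 0.1387]
orientation: [1.978, 2.44, -0.0]
force: [-0.3, -0.0, -0.4]
opening: 0.0399
```

Run:
```python
from h import *
np.set_printoptions(precision=4,suppress=True)
print("handle/hub",tri(z5("top",555,262),z5("side",447,328))[0],tri(z5("top",438,296),z5("side",354,310))[0])
st([.572,-.100,.138])
pic("side","s15",(285,155,420,275))
```

```text
handle/hub [ 0.5721 -0.1002  0.0996] [ 0.5588 -0.0336  0.0568]
t 21.78 pos [ 0.5719 -0.0992  0.1387] jig [  27.  -122.4] toolx ang 101.95 F jig [-0.28 -0.07 -0.35] q [-0.26  0.11  1.61 -0.    1.42 -0.47] open 0.03994333400150972
tool shift cm [-0.08 -0.    0.07]
```

View pics/s15.png

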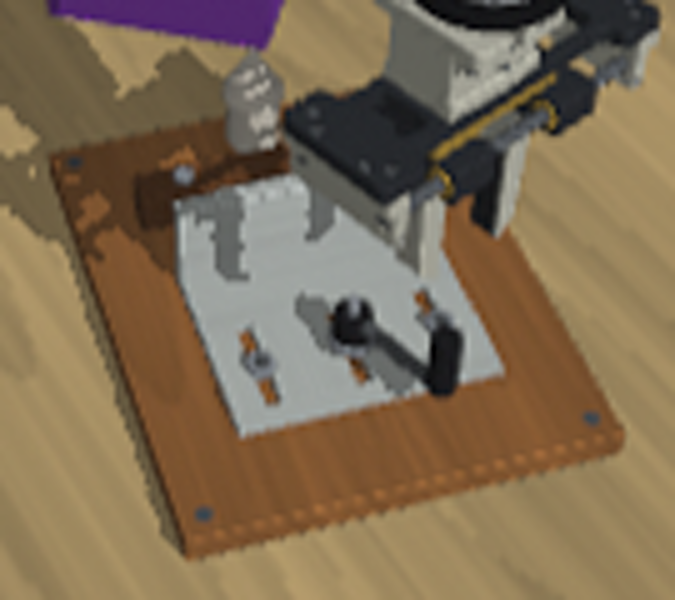

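Run:
```python
from h import *
for s in(-.02,0,.02):
  for z in(.125,.161):
    X=[.5719+s*.98,-.0992+s*.2,z];p=proj("side",X);print(s,z,((p-np.array(OFF["side"])+.5)*5-.5).round())
```

```text
-0.02 0.125 [420. 314.]
-0.02 0.161 [425. 268.]
0 0.125 [447. 296.]
0 0.161 [453. 249.]
0.02 0.125 [473. 278.]
0.02 0.161 [480. 231.]
```

{"api": "carry_out", "payload": {
  "commands": [
    [[-0.1, 0, 1, 0], [0, 0, 1, 0], [0, 0, 1, 0], [0, 0, 1, 0], [0, 0, 1, 0], [0, 0, 0, 0], [0, 0, 0, 0]]
  ]
}}

```text
t: 22.42
tool_pos: [0.571, -0.1005, 0.0871]
orientation: [-1.979, -2.437, 0.002]
force: [0.4, 0.1, -0.2]
opening: 0.0399
```

Run:
```python
from h import *
st([.572,-.100,.048])
pic("side","s16",(285,155,420,275))
```

```text
t 22.42 pos [ 0.571  -0.1005  0.0871] jig [  26.5 -123.9] toolx ang 101.85 F jig [ 0.4   0.2  -0.15] q [-0.26  0.15  1.66  0.    1.33 -0.47] open 0.039902723267797605
tool shift cm [0.02 0.11 3.91]
```

View pics/s16.png

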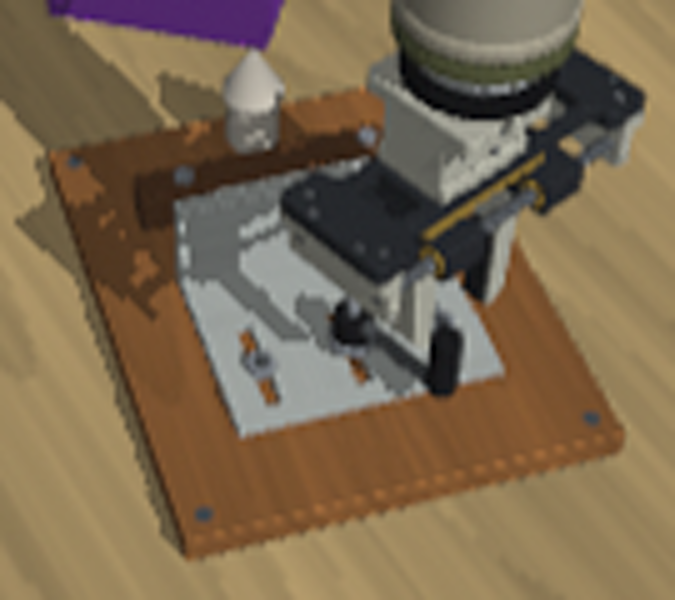

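{"api": "carry_out", "payload": {
  "commands": [
    [[0, 0.1, 0.5, 0], [0, 0, 0.5, 0], [0, 0, 0.5, 0], [0, 0, 0.3, 0], [0, 0, 0, 0]]
  ]
}}

```text
t: 22.88
tool_pos: [0.5722, -0.1002, 0.0694]
orientation: [-1.979, -2.438, 0.001]
force: [0.1, 0.1, -0.6]
opening: 0.0397
```

{"api": "carry_out", "payload": {
  "commands": [
    [[0, 0, 0.5, 0], [0, 0, 0.5, 0], [0, 0, 0.5, 0], [0, 0, 0.5, 0], [0, 0, 0, 0]]
  ]
}}

```text
t: 23.3
tool_pos: [0.5719, -0.1002, 0.0489]
orientation: [-1.979, -2.437, 0.001]
force: [-0.1, -0.2, 0.2]
opening: 0.0399
```

Run:
```python
from h import *
st([.572,-.100,.048])
pic("side","s17",(285,155,420,275))
```

```text
t 23.3 pos [ 0.5719 -0.1002  0.0489] jig [  27.3 -123.4] toolx ang 101.86 F jig [-0.08 -0.27  0.24] q [-0.26  0.2   1.69  0.    1.26 -0.47] open 0.03985601317875712
tool shift cm [0.01 0.01 0.09]
```

View pics/s17.png

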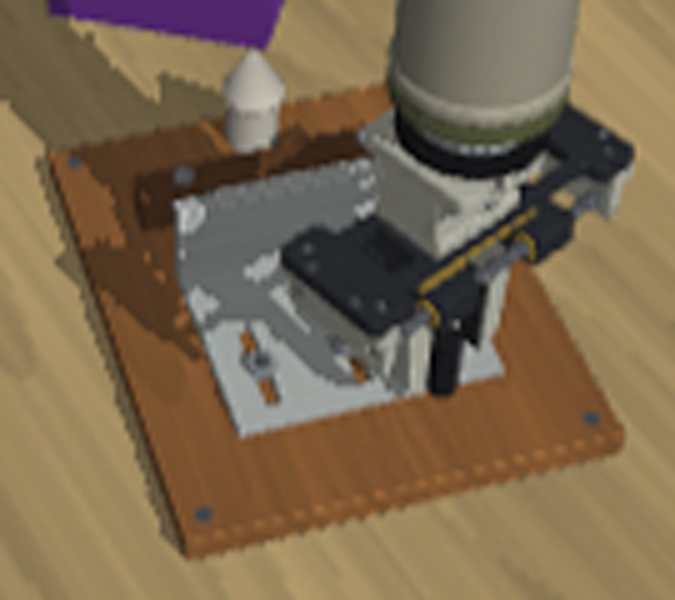

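The handle (445,370) is between the fingers. Closing gently.

{"api": "carry_out", "payload": {
  "commands": [
    [[0, 0, 0, 0], [0, 0, 0, 0], [0, 0, 0, 0], [0, 0, 0, 0], [0, 0, 0, 0], [0, 0, 0, 0]]
  ],
  "claw": 0,
  "grip_force": 15
}}

```text
t: 23.85
tool_pos: [0.5723, -0.1009, 0.0507]
orientation: [-1.98, -2.439, 0.002]
force: [-5.6, -2.7, 2.8]
opening: 0.0173
```

{"api": "carry_out", "payload": {
  "commands": [
    [[0.004, -0.244, 0, 2], [0.004, -0.244, 0, 2], [0.004, -0.244, 0, 2], [0.004, -0.244, 0, 2], [0, 0, 0, 0]]
  ]
}}

```text
t: 24.27
tool_pos: [0.5645, -0.1015, 0.0509]
orientation: [2.146, 2.292, 0.003]
force: [4.9, 0.1, -4.7]
opening: 0.0173
```

```bash
cat > lev.py <<'E'
from h import *
S=np.array([.5585,-.0330])
s=robot.read_state();M=Rn.from_rotvec(s["orientation"]).as_matrix();f=M.T@s["force"];d=s["tool_pos"][:2]-S
w=M.T@s["wrist_torque"]
th=np.pi/4-np.arctan2(d@ex,-d@ey)
print("t",round(s["t"],2),"F tool",f.round(2),"r",np.hypot(*d).round(4),"theta",th.round(3),"pos",s["tool_pos"].round(4),"toolx",np.degrees(np.arctan2(M[1,0],M[0,0])).round(1),"armdir",np.degrees(np.arctan2(-d[1],-d[0])).round(1),"w",w.round(2),"q6",s["q"][5].round(2))
E
python3 lev.py
```

```text
t 24.27 F tool [-0.19  4.86  4.69] r 0.0688 theta 0.489 pos [ 0.5645 -0.1015  0.0509] toolx 93.8 armdir 95.0 w [-0.96  0.11 -0.07] q6 -0.33
```

{"api": "carry_out", "payload": {
  "commands": [
    [[0.004, -0.244, 0.03, 2], [0.004, -0.244, 0.03, 2], [0.004, -0.244, 0.03, 2], [0, 0, 0, 0]]
  ]
}}

```text
t: 24.6
tool_pos: [0.5573, -0.1019, 0.05]
orientation: [2.262, 2.176, 0.003]
force: [5.1, -0.0, -4.0]
opening: 0.0176
```

```bash
python3 lev.py
```

```text
t 24.6 F tool [0.19 5.05 4.03] r 0.0689 theta 0.593 pos [ 0.5573 -0.1019  0.05  ] toolx 87.8 armdir 89.0 w [-0.99 -0.02 -0.06] q6 -0.23
```

{"api": "carry_out", "payload": {
  "commands": [
    [[0.004, -0.244, 0.03, 2], [0, 0, 0, 0]]
  ]
}}

```text
t: 24.77
tool_pos: [0.555, -0.1018, 0.0498]
orientation: [2.3, 2.137, 0.003]
force: [7.3, -0.5, -4.3]
opening: 0.0174
```

```bash
python3 lev.py
```

```text
t 24.77 F tool [0.07 7.3  4.3 ] r 0.0689 theta 0.628 pos [ 0.555  -0.1018  0.0498] toolx 85.8 armdir 87.1 w [-1.04 -0.07 -0.02] q6 -0.2
```

{"api": "carry_out", "payload": {
  "commands": [
    [[0.004, -0.244, 0.03, 2], [0, 0, 0, 0]]
  ]
}}

```text
t: 24.93
tool_pos: [0.5526, -0.1017, 0.0495]
orientation: [2.337, 2.096, 0.003]
force: [5.9, -1.6, -4.0]
opening: 0.0174
```

```bash
python3 lev.py
```

```text
t 24.93 F tool [-0.97  6.03  3.98] r 0.069 theta 0.662 pos [ 0.5526 -0.1017  0.0495] toolx 83.8 armdir 85.1 w [-1.12 -0.09 -0.03] q6 -0.17
```

{"api": "carry_out", "payload": {
  "commands": [
    [[0.004, -0.244, 0.03, 2], [0, 0, 0, 0], [0, 0, 0, 0]]
  ]
}}

```text
t: 25.18
tool_pos: [0.5503, -0.1015, 0.0492]
orientation: [2.371, 2.057, 0.003]
force: [6.5, -0.5, -4.8]
opening: 0.0175
```

```bash
python3 lev.py
```

```text
t 25.18 F tool [0.46 6.46 4.81] r 0.069 theta 0.696 pos [ 0.5503 -0.1015  0.0492] toolx 81.9 armdir 83.1 w [-1.01 -0.19 -0.07] q6 -0.13
```

{"api": "carry_out", "payload": {
  "commands": [
    [[0.004, -0.244, 0.03, 2], [0, 0, 0, 0], [0, 0, 0, 0]]
  ]
}}

```text
t: 25.43
tool_pos: [0.5479, -0.1012, 0.0489]
orientation: [2.407, 2.015, 0.003]
force: [6.0, -2.2, -5.3]
opening: 0.0177
```

```bash
python3 lev.py
```

```text
t 25.43 F tool [-1.09  6.23  5.3 ] r 0.069 theta 0.731 pos [ 0.5479 -0.1012  0.0489] toolx 79.9 armdir 81.1 w [-1.12 -0.22  0.04] q6 -0.1
```

{"api": "carry_out", "payload": {
  "commands": [
    [[0.004, -0.244, 0.03, 2], [0, 0, 0, 0], [0, 0, 0, 0]]
  ]
}}

```text
t: 25.68
tool_pos: [0.5455, -0.1008, 0.0486]
orientation: [2.441, 1.973, 0.003]
force: [6.4, -1.6, -4.6]
opening: 0.0174
```

```bash
python3 lev.py
```

```text
t 25.68 F tool [-0.26  6.57  4.57] r 0.069 theta 0.766 pos [ 0.5455 -0.1008  0.0486] toolx 77.9 armdir 79.1 w [-1.14 -0.17  0.01] q6 -0.06
```

{"api": "carry_out", "payload": {
  "commands": [
    [[0.004, -0.244, 0.03, 2], [0, 0, 0, 0], [0, 0, 0, 0]]
  ]
}}

```text
t: 25.93
tool_pos: [0.5431, -0.1003, 0.0483]
orientation: [2.475, 1.93, 0.003]
force: [5.3, -1.8, -3.7]
opening: 0.0178
```

```bash
python3 lev.py
```

```text
t 25.93 F tool [-0.45  5.52  3.73] r 0.069 theta 0.801 pos [ 0.5431 -0.1003  0.0483] toolx 75.9 armdir 77.1 w [-1.15 -0.24 -0.02] q6 -0.03
```

Flat at about 6 N. Continuing.

{"api": "carry_out", "payload": {
  "commands": [
    [[0.004, -0.244, 0.03, 2], [0, 0, 0, 0], [0, 0, 0, 0]]
  ]
}}

```text
t: 26.18
tool_pos: [0.5408, -0.0997, 0.048]
orientation: [2.509, 1.886, 0.003]
force: [5.8, -2.6, -4.2]
opening: 0.0174
```

```bash
python3 lev.py
```

```text
t 26.18 F tool [-0.87  6.23  4.22] r 0.069 theta 0.836 pos [ 0.5408 -0.0997  0.048 ] toolx 73.9 armdir 75.1 w [-1.21 -0.24 -0.03] q6 0.01
```

{"api": "carry_out", "payload": {
  "commands": [
    [[0.004, -0.244, 0.03, 2], [0, 0, 0, 0], [0, 0, 0, 0]]
  ]
}}

```text
t: 26.43
tool_pos: [0.5385, -0.0991, 0.0477]
orientation: [2.541, 1.842, 0.004]
force: [7.0, -2.5, -4.0]
opening: 0.0176
```

```bash
python3 lev.py
```

```text
t 26.43 F tool [-0.2   7.36  4.07] r 0.0691 theta 0.871 pos [ 0.5385 -0.0991  0.0477] toolx 71.9 armdir 73.1 w [-1.28 -0.25  0.02] q6 0.04
```

{"api": "carry_out", "payload": {
  "commands": [
    [[0.004, -0.244, 0.03, 2], [0, 0, 0, 0], [0, 0, 0, 0]]
  ]
}}

```text
t: 26.68
tool_pos: [0.5362, -0.0984, 0.0475]
orientation: [2.573, 1.797, 0.004]
force: [5.4, -3.4, -4.9]
opening: 0.0179
```

```bash
python3 lev.py
```

```text
t 26.68 F tool [-1.33  6.19  4.91] r 0.0691 theta 0.905 pos [ 0.5362 -0.0984  0.0475] toolx 69.9 armdir 71.1 w [-1.27 -0.27  0.05] q6 0.08
```

{"api": "carry_out", "payload": {
  "commands": [
    [[0.002, -0.122, 0.015, 1], [0, 0, 0, 0], [0, 0, 0, 0]]
  ]
}}

```text
t: 26.93
tool_pos: [0.5351, -0.098, 0.0473]
orientation: [2.588, 1.775, 0.004]
force: [5.4, -3.7, -6.0]
opening: 0.0177
```

```bash
python3 lev.py
```

```text
t 26.93 F tool [-1.46  6.35  6.03] r 0.0691 theta 0.922 pos [ 0.5351 -0.098   0.0473] toolx 68.9 armdir 70.2 w [-1.28 -0.3   0.04] q6 0.09
```

{"api": "carry_out", "payload": {
  "commands": [
    [[0.004, -0.244, 0.03, 2], [0, 0, 0, 0], [0, 0, 0, 0]]
  ]
}}

```text
t: 27.18
tool_pos: [0.5328, -0.0971, 0.047]
orientation: [2.619, 1.729, 0.003]
force: [5.9, -3.7, -5.0]
opening: 0.0176
```

```bash
python3 lev.py
```

```text
t 27.18 F tool [-1.08  6.85  5.08] r 0.0691 theta 0.958 pos [ 0.5328 -0.0971  0.047 ] toolx 66.9 armdir 68.1 w [-1.26 -0.31  0.12] q6 0.13
```

{"api": "carry_out", "payload": {
  "commands": [
    [[0.004, -0.244, 0.03, 2], [0, 0, 0, 0], [0, 0, 0, 0]]
  ]
}}

```text
t: 27.43
tool_pos: [0.5306, -0.0962, 0.0467]
orientation: [2.649, 1.683, 0.004]
force: [6.0, -3.7, -4.5]
opening: 0.0172
```

```bash
python3 lev.py
```

```text
t 27.43 F tool [-0.78  6.95  4.52] r 0.0691 theta 0.993 pos [ 0.5306 -0.0962  0.0467] toolx 64.9 armdir 66.1 w [-1.29 -0.3   0.12] q6 0.16
```

{"api": "carry_out", "payload": {
  "commands": [
    [[0.004, -0.244, 0.03, 2], [0, 0, 0, 0], [0, 0, 0, 0]]
  ]
}}

```text
t: 27.68
tool_pos: [0.5284, -0.0952, 0.0464]
orientation: [2.678, 1.637, 0.004]
force: [6.8, -3.5, -4.8]
opening: 0.0176
```

```bash
python3 lev.py
```

```text
t 27.68 F tool [-0.05  7.65  4.83] r 0.0691 theta 1.028 pos [ 0.5284 -0.0952  0.0464] toolx 62.9 armdir 64.1 w [-1.37 -0.24  0.04] q6 0.2
```

{"api": "carry_out", "payload": {
  "commands": [
    [[0.004, -0.244, 0.03, 2], [0, 0, 0, 0], [0, 0, 0, 0]]
  ]
}}

```text
t: 27.93
tool_pos: [0.5261, -0.0941, 0.0461]
orientation: [2.706, 1.59, 0.003]
force: [5.8, -4.4, -5.7]
opening: 0.0178
```

```bash
python3 lev.py
```

```text
t 27.93 F tool [-1.04  7.21  5.69] r 0.0691 theta 1.063 pos [ 0.5261 -0.0941  0.0461] toolx 60.9 armdir 62.1 w [-1.28 -0.3   0.04] q6 0.24
```

{"api": "carry_out", "payload": {
  "commands": [
    [[0.004, -0.244, 0.03, 2], [0, 0, 0, 0], [0, 0, 0, 0]]
  ]
}}

```text
t: 28.18
tool_pos: [0.524, -0.0929, 0.0458]
orientation: [2.733, 1.542, 0.003]
force: [6.7, -4.2, -4.9]
opening: 0.0174
```

```bash
python3 lev.py
```

```text
t 28.18 F tool [-0.14  7.84  4.92] r 0.0691 theta 1.099 pos [ 0.524  -0.0929  0.0458] toolx 58.9 armdir 60.1 w [-1.36 -0.3  -0.01] q6 0.27
```

{"api": "carry_out", "payload": {
  "commands": [
    [[0.004, -0.244, 0.03, 2], [0, 0, 0, 0], [0, 0, 0, 0]]
  ]
}}

```text
t: 28.43
tool_pos: [0.522, -0.0917, 0.0455]
orientation: [2.76, 1.494, 0.003]
force: [6.3, -5.2, -6.4]
opening: 0.0177
```

```bash
python3 lev.py
```

```text
t 28.43 F tool [-0.89  8.13  6.47] r 0.0691 theta 1.133 pos [ 0.522  -0.0917  0.0455] toolx 56.9 armdir 58.1 w [-1.41 -0.31  0.08] q6 0.31
```

{"api": "carry_out", "payload": {
  "commands": [
    [[0.004, -0.244, 0.03, 2], [0, 0, 0, 0], [0, 0, 0, 0]]
  ]
}}

```text
t: 28.68
tool_pos: [0.5199, -0.0903, 0.0451]
orientation: [2.785, 1.446, 0.003]
force: [6.3, -5.2, -5.8]
opening: 0.0174
```

```bash
python3 lev.py
```

```text
t 28.68 F tool [-0.64  8.17  5.8 ] r 0.0691 theta 1.169 pos [ 0.5199 -0.0903  0.0451] toolx 54.9 armdir 56.1 w [-1.42 -0.3   0.13] q6 0.35
```

{"api": "carry_out", "payload": {
  "commands": [
    [[0, 0, 0, 0]]
  ]
}}

```text
t: 28.77
tool_pos: [0.5199, -0.0904, 0.0451]
orientation: [2.785, 1.446, 0.003]
force: [6.6, -4.7, -5.4]
opening: 0.0176
```

```bash
python3 lev.py
```

```text
t 28.77 F tool [0.01 8.09 5.47] r 0.0691 theta 1.168 pos [ 0.5199 -0.0904  0.0451] toolx 54.9 armdir 56.1 w [-1.4  -0.31  0.09] q6 0.34
```

{"api": "carry_out", "payload": {
  "commands": [
    [[0.004, -0.244, 0.03, 2], [0, 0, 0, 0], [0, 0, 0, 0]]
  ]
}}

```text
t: 29.02
tool_pos: [0.5178, -0.089, 0.0448]
orientation: [2.81, 1.397, 0.003]
force: [4.8, -4.9, -5.7]
opening: 0.0179
```

```bash
python3 lev.py
```

```text
t 29.02 F tool [-0.99  6.73  5.69] r 0.0692 theta 1.205 pos [ 0.5178 -0.089   0.0448] toolx 52.9 armdir 54.0 w [-1.42 -0.32  0.09] q6 0.38
```

{"api": "carry_out", "payload": {
  "commands": [
    [[0.004, -0.244, 0.03, 2], [0, 0, 0, 0], [0, 0, 0, 0]]
  ]
}}

```text
t: 29.27
tool_pos: [0.5161, -0.0877, 0.0447]
orientation: [2.834, 1.348, 0.003]
force: [5.9, -5.3, -4.0]
opening: 0.0175
```

```bash
python3 lev.py
```

```text
t 29.27 F tool [-0.45  7.9   4.06] r 0.0692 theta 1.236 pos [ 0.5161 -0.0877  0.0447] toolx 50.9 armdir 52.2 w [-1.51 -0.4   0.11] q6 0.42
```

{"api": "carry_out", "payload": {
  "commands": [
    [[0.002, -0.122, 0.01, 1], [0, 0, 0, 0], [0, 0, 0, 0]]
  ]
}}

```text
t: 29.52
tool_pos: [0.5153, -0.0871, 0.0447]
orientation: [2.845, 1.323, 0.004]
force: [7.3, -7.1, -5.1]
opening: 0.0174
```

```bash
python3 lev.py
```

```text
t 29.52 F tool [-0.72 10.09  5.15] r 0.0692 theta 1.25 pos [ 0.5153 -0.0871  0.0447] toolx 49.9 armdir 51.4 w [-1.67 -0.38  0.04] q6 0.44
```

{"api": "carry_out", "payload": {
  "commands": [
    [[0.002, -0.122, 0.01, 1], [0, 0, 0, 0], [0, 0, 0, 0]]
  ]
}}

```text
t: 29.77
tool_pos: [0.5145, -0.0864, 0.0447]
orientation: [2.856, 1.298, 0.004]
force: [6.4, -7.4, -5.6]
opening: 0.0176
```

```bash
python3 lev.py
```

```text
t 29.77 F tool [-1.37  9.69  5.68] r 0.0692 theta 1.265 pos [ 0.5145 -0.0864  0.0447] toolx 48.9 armdir 50.5 w [-1.76 -0.38 -0.01] q6 0.46
```

{"api": "carry_out", "payload": {
  "commands": [
    [[0.002, -0.122, 0.005, 1], [0.002, -0.122, 0.005, 1], [0, 0, 0, 0], [0, 0, 0, 0]]
  ]
}}

```text
t: 30.1
tool_pos: [0.513, -0.085, 0.0447]
orientation: [2.878, 1.248, 0.005]
force: [6.5, -8.3, -4.9]
opening: 0.0176
```

```bash
python3 lev.py
```

```text
t 30.1 F tool [-1.61 10.35  4.99] r 0.0691 theta 1.296 pos [ 0.513  -0.085   0.0447] toolx 46.9 armdir 48.8 w [-1.92 -0.38  0.01] q6 0.49
```

{"api": "carry_out", "payload": {
  "commands": [
    [[0, 0, 0, 0]]
  ]
}}

```text
t: 30.18
tool_pos: [0.5129, -0.085, 0.0446]
orientation: [2.878, 1.248, 0.004]
force: [6.5, -7.7, -5.1]
opening: 0.0174
```

```bash
python3 lev.py
```

```text
t 30.18 F tool [-1.24  9.97  5.11] r 0.0692 theta 1.296 pos [ 0.5129 -0.085   0.0446] toolx 46.9 armdir 48.8 w [-1.91 -0.43 -0.02] q6 0.49
```

{"api": "carry_out", "payload": {
  "commands": [
    [[0.002, -0.122, 0, 1], [0.002, -0.122, 0, 1], [0, 0, 0, 0], [0, 0, 0, 0]]
  ]
}}

```text
t: 30.52
tool_pos: [0.5114, -0.0835, 0.0447]
orientation: [2.899, 1.197, 0.005]
force: [7.1, -9.0, -5.0]
opening: 0.0175
```

```bash
python3 lev.py
```

```text
t 30.52 F tool [-1.28 11.37  5.06] r 0.069 theta 1.327 pos [ 0.5114 -0.0835  0.0447] toolx 44.9 armdir 47.0 w [-2.08 -0.38 -0.03] q6 0.53
```

{"api": "carry_out", "payload": {
  "commands": [
    [[0, 0, 0, 0]]
  ]
}}

```text
t: 30.6
tool_pos: [0.5114, -0.0835, 0.0447]
orientation: [2.899, 1.197, 0.005]
force: [7.7, -9.3, -5.7]
opening: 0.0176
```

```bash
python3 lev.py
```

```text
t 30.6 F tool [-1.11 11.94  5.75] r 0.0691 theta 1.327 pos [ 0.5114 -0.0835  0.0447] toolx 44.9 armdir 47.0 w [-2.12 -0.34  0.  ] q6 0.53
```

{"api": "carry_out", "payload": {
  "commands": [
    [[0.003, -0.18, 0, 1.5], [0, 0, 0, 0], [0, 0, 0, 0]]
  ]
}}

```text
t: 30.85
tool_pos: [0.5103, -0.0823, 0.0448]
orientation: [2.914, 1.159, 0.005]
force: [7.8, -11.0, -6.6]
opening: 0.0177
```

```bash
python3 lev.py
```

```text
t 30.85 F tool [-1.89 13.36  6.63] r 0.069 theta 1.35 pos [ 0.5103 -0.0823  0.0448] toolx 43.4 armdir 45.7 w [-2.3  -0.26 -0.08] q6 0.56
```

{"api": "carry_out", "payload": {
  "commands": [
    [[0, 0, 0, 0]]
  ]
}}

```text
t: 30.93
tool_pos: [0.5103, -0.0823, 0.0448]
orientation: [2.914, 1.159, 0.005]
force: [8.0, -9.8, -5.7]
opening: 0.0177
```

```bash
python3 lev.py
```

```text
t 30.93 F tool [-0.93 12.64  5.74] r 0.069 theta 1.35 pos [ 0.5103 -0.0823  0.0448] toolx 43.4 armdir 45.7 w [-2.25 -0.33 -0.04] q6 0.56
```

Effort is about 13 N against a baseline of about 7.7 N, a rise of about 5 N. I'll relax the push slightly, then open.

{"api": "carry_out", "payload": {
  "commands": [
    [[0, 0.06, 0, 0], [0, 0, 0, 0]]
  ]
}}

```text
t: 31.1
tool_pos: [0.5103, -0.0825, 0.0446]
orientation: [2.915, 1.159, 0.004]
force: [7.7, -8.1, -5.0]
opening: 0.0176
```

{"api": "carry_out", "payload": {
  "commands": [
    [[0, 0, 0, 0], [0, 0, 0, 0], [0, 0, 0, 0], [0, 0, 0, 0], [0, 0, 0, 0]]
  ],
  "claw": 4.2
}}

```text
t: 31.52
tool_pos: [0.5081, -0.0802, 0.0438]
orientation: [-2.919, -1.161, 0.0]
force: [0.2, -0.1, -0.2]
opening: 0.0414
```

```bash
python3 lev.py
python3 - <<'E'
from h import *
st();pic("side","s20",(285,155,420,275))
E
```

```text
t 31.52 F tool [0.05 0.22 0.21] r 0.069 theta 1.394 pos [ 0.5081 -0.0802  0.0438] toolx 43.4 armdir 43.2 w [ 0.01 -0.11 -0.  ] q6 0.56
t 31.52 pos [ 0.5081 -0.0802  0.0438] jig [ -39.2 -117.1] toolx ang 43.38 F jig [ 0.21 -0.08 -0.21] q [-0.26  0.03  1.88  0.    1.23  0.56] open 0.04140476171743445
```

View pics/s20.png

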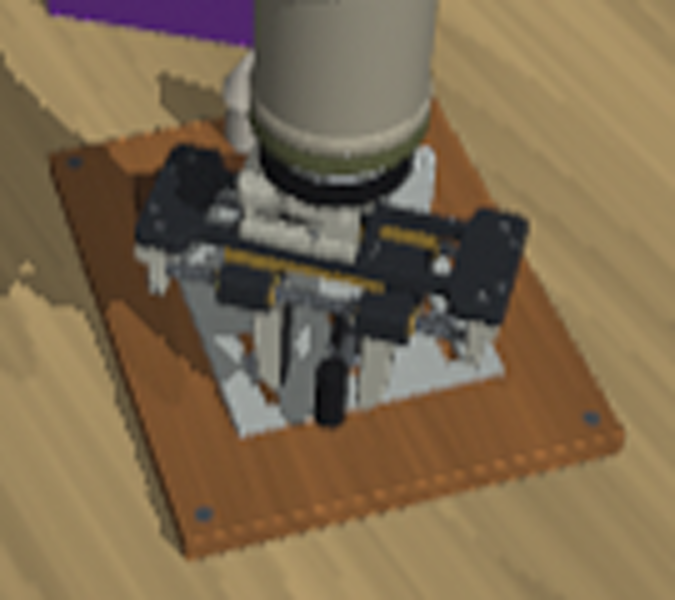

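The handle (330,390) is free between the open fingers. Withdrawing straight up, then aside.

{"api": "carry_out", "payload": {
  "commands": [
    [[0, 0, -0.7, 0], [0, 0, -1, 0], [0, 0, -1.5, 0], [0, 0, -2, 0], [0, 0, -2, 0], [0, 0, -2, 0], [0, 0, -1.5, 0], [-2, 2, 0, 0], [-2, 2, 0, 0], [-2, 2, 0, 0], [-2, 2, 0, 0], [-2, 2, 0, 0], [-2, 2, 0, 0], [-2, 2, 0, 0], [0, 0, 0, 0], [0, 0, 0, 0]]
  ]
}}

```text
t: 32.9
tool_pos: [0.5025, -0.2797, 0.1518]
orientation: [2.92, 1.157, 0.001]
force: [-1.3, -0.8, 0.6]
opening: 0.0421
```

Run:
```python
from h import *
st();pic("side","s21",(285,155,420,275));pic("top","t21",(260,120,400,240))
```

```text
t 32.9 pos [ 0.5025 -0.2797  0.1518] jig [  -3.4 -313.4] toolx ang 43.22 F jig [-1.11 -1.01  0.63] q [-0.6   0.09  1.61  0.    1.44  0.22] open 0.042062703558599285
```

View pics/s21.png

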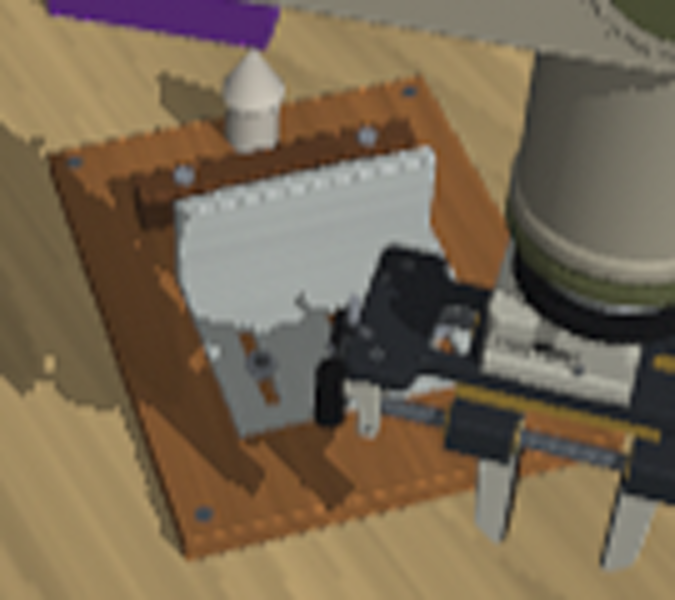

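View pics/t21.png

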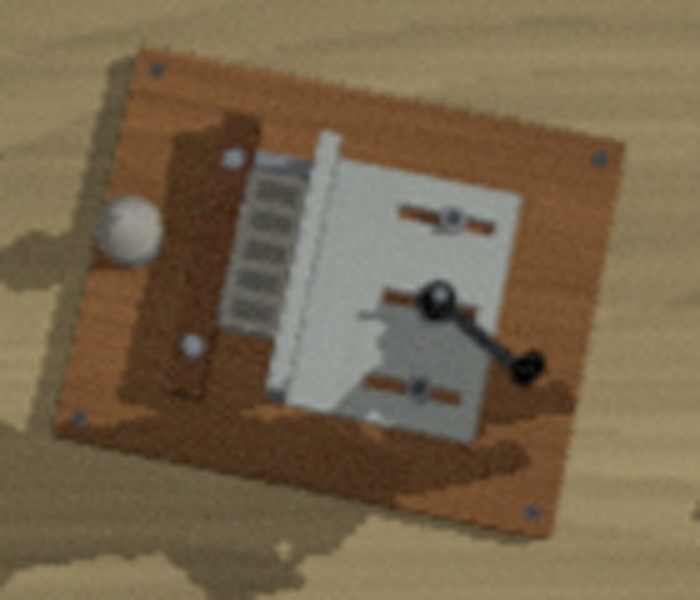

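Run:
```python
from h import *
# calibrate same feature pair: before (556,261)->(theta .37 by robot), now
for uv,z in(((555,262),.1),((526,367),.0915)):
    h=plane("top",z5("top",*uv),z)[:2];d=h-np.array([.5585,-.033]);print(h,np.hypot(*d),np.pi/4-np.arctan2(d@ex,-d@ey))
st()
```

```text
[ 0.57063578 -0.09950946] 0.06760758399271219 0.39591676738078596
[ 0.50946511 -0.08209889] 0.06939107668309111 1.361144201880605
t 33.0 pos [ 0.5027 -0.2779  0.1514] jig [  -3.5 -311.6] toolx ang 43.35 F jig [0.37 0.48 0.06] q [-0.59  0.09  1.62  0.    1.44  0.22] open 0.04225451123473107
```

The top view shows the block and fence unchanged and snug. The lever reads about 1.36 rad against 1.35 when held. Nothing is touching, so I'm handing in.

```bash
python3 -c "
from plant import robot
print(robot.close_job())"
```

```text
the job is handed in; nothing more can be done
None
```

The fence is pushed home and the clamp is tightened. I released the lever, withdrew the arm and handed the job in at about 33 s, with no verdict reported.

**Fence and block:** The last top picture shows the block flush against both the rail and the fence wall. The fence face is at about jig y 28.5 mm and the marker strip's end at about 29 mm, so they agree within the cameras' error. That view was unchanged after clamping.

**Clamp:** The pad met the plate at a lever angle of about 1.22 rad. I tightened to about 1.35 rad. Handle effort had risen from about 7.7 N to 13 N, a rise of about 5 N. After letting go, the camera reads about 1.36 rad, which is the same within error.

**What disagreed or went less well:**
- **Tool height:** The fingertips really sit 37 mm higher than the reported tool position implies. I saw this in the pictures and confirmed it by touching the bench, then corrected for it.
- **Bench touch:** My last two downward steps there were too many, and the fingertips pressed on the bench at about 48 N total. This was on the open bench, nowhere near the parts.
- **Block squeeze:** One step too many on the fence briefly brought the push to about 21 N, roughly 18 N on the block. That is above the 15 N safe squeeze but below the 25 N at which it breaks, and I eased off at once. The pictures show no damage.
- **Lever baseline:** The handle effort crept from about 5 N to 8 N before the pad made contact, so the 5 N rise is uncertain by about 1 N.

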